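# Refit the heat sinks on the clay printer's driver board and book it in

## Task

The clay printer's driver board hangs tilted in its rework frame: turn it level about its long axis, component side up, and lock it there by turning the frame's black bar knob clockwise as far as it goes. Then set every loose finned heat sink lying on the bench (there are two to four) upright and squarely on a bare black chip of the board, one to a chip, any sink on any chip. When all are on, take the wand scanner from its tray, hold it level and steady for two seconds straight in front of the middle of the barcode label on the stand, its window about 6 cm from the label, and lay it back flat in its tray; leave the cup, the jar and the brass nozzle where they are.

Things in the scene. Friction and masses are not known exactly. Their poses are not given: they have to be found in the camera images.
- frame: Rework frame, fixed. Grey box 96 x 190 x 54 mm, aluminium uprights (132 mm high) at y = -102 and +102 mm with the board between. Origin on the bench under the board's middle; y level along the board's long axis, x to the far side. The board's hinge line runs along y 120 mm above the bench. The knob's post (30 x 30 mm, 108 mm high) stands at x = -82, y = +112 mm.
- board (a joint): Angle of the board about its long axis (rad): 0 = level, component side up; positive = long edge nearer the robot raised. Range -0.3 to 1.25, starts 0.6 to 1.1. Stays where left: friction 0.12 N m, so about 3 N of fingertip push on the raised edge turns it. A steel notched sector (radius 51 mm) at its left end takes the lock finger only when level within about 0.07 rad.
- board_mid (a point): Middle of the board, on the hinge line, turning with it. x across the board (to the far side), y along it, z out of the component side. Board with its aluminium edge rails 92 mm (x) by 186 mm (y); board surface at z = +2 mm, rail tops at z = +6 mm; rails 6 mm wide, centred at x = -43 and +43, y = -90 and +90 mm.
- chip0 (a point): Centre of the top face of bare chip 0, black, 24 x 24 mm, 3 mm high, on the middle line of the board at y = -57 mm of board_mid; same axes as board_mid.
- chip1 (a point): Centre of the top face of bare chip 1, black, 24 x 24 mm, 3 mm high, on the middle line of the board at y = -19 mm of board_mid; same axes as board_mid.
- chip2 (a point): Centre of the top face of bare chip 2, black, 24 x 24 mm, 3 mm high, on the middle line of the board at y = 19 mm of board_mid; same axes as board_mid.
- chip3 (a point): Centre of the top face of bare chip 3, black, 24 x 24 mm, 3 mm high, on the middle line of the board at y = 57 mm of board_mid; same axes as board_mid.
- lock (a joint): Angle of the lock knob (rad), growing clockwise seen from above: 0 = open, 1.4 = fully locked (end stop); starts 0 to 0.15. Friction 0.05 N m, stays where left. It swings a steel finger into the notch of the board's sector; with the board not level the finger runs against the sector at about 1.2 and cannot go home.
- lock_grip (a point): On the knob's vertical axis, in the middle of its upright black bar grip (46 mm long, 12 mm thick, 28 mm high; 12 mm below the top edge, 146 mm above the bench). x along the bar and the finger, z up; locked, the bar points at the board along the frame's x.
- sink0: Loose aluminium heat sink with six fins, 28 x 28 mm, 18 mm high, 35 g. Origin: centre of its underside, z up through the fins. All sinks are alike. May be absent.
- sink1: Loose aluminium heat sink with six fins, 28 x 28 mm, 18 mm high, 35 g. Origin: centre of its underside, z up through the fins. All sinks are alike. May be absent.
- sink2: Loose aluminium heat sink with six fins, 28 x 28 mm, 18 mm high, 35 g. Origin: centre of its underside, z up through the fins. All sinks are alike. May be absent.
- sink3: Loose aluminium heat sink with six fins, 28 x 28 mm, 18 mm high, 35 g. Origin: centre of its underside, z up through the fins. All sinks are alike. May be absent.
- tray: Grey scanner tray, fixed, 220 (x) x 100 (y) mm, walls 4 mm thick and 14 mm high, floor 4 mm thick, inner width 92 mm. Origin: centre of its underside.
- wand: Black wand scanner, 160 mm long, 100 g: handle 28 mm wide, 26 mm high from x = -80 to +45 mm, then a grey nose 20 mm wide, 18 mm high to x = +80 mm. Origin: underside below the middle of its length; x points along it to the window, z up as it lies in the tray. Balances about at x = -10 mm.
- wand_tip (a point): Centre of the scanner's window, at the end of the nose, 13 mm above its underside; it looks along the wand's x.
- ticket: Wooden stand, fixed, with the barcode label. Origin on the bench under the label's centre. x is level and points into the label (the way the scanner must look), so the label faces its -x; z up. Foot 90 x 80 x 8 mm, plate 90 mm wide, top about 112 mm above the bench.
- label (a point): Centre of the white barcode label, 75 x 60 mm, 60 mm above the bench; the label leans back 0.35 rad, but the scanner is held level. Same axes as ticket.
- test_cup: White clay cup, 72 mm wide, 65 mm high, bystander, origin centre of underside.
- slip_jar: Terracotta jar, 60 mm wide, 85 mm high, bystander, origin centre of underside.
- nozzle: Brass printer nozzle, a cone 40 mm wide, 42 mm high, bystander, origin centre of underside.
Not all that is in view belongs to the job. There is more than one size of the wand; the one meant has the size given above.

How it is judged:
By the outcome, as a careful person would: the job done as asked, in the order asked, and still so for the second after the job is handed in, with the robot touching nothing.
Of sink0, sink1, sink2, sink3 only 2 to 4 are there at a start; the rules pass over those that are not, and their reading is None.
At some moment in a run one of sink0, sink1, sink2, sink3 may be knocked a few centimetres aside while the robot is not near it.
Once in a run the grip may slacken for a moment while it holds something.
It also fails if it takes over 210 s, if anything falls off the work surface, if the arm or the gripper's body presses on something with over 40 N, if the wrist force passes 120 N, or if a joint passes its speed limit or range.

## Robot

A 6-joint arm with a two-finger parallel gripper is mounted at the origin on the work surface. World frame = base frame: x ahead of the robot, y to its left, z up, the work surface at z = 0. Lengths are in mm, angles in rad, forces in N, time in s.
With the tool pointing down it reaches from about 325 to 900 mm from the base axis. Payload 6.1 kg.
Tool frame: the origin (TCP) lies on the centre line of the jaws, within the pads' length; the fingertips stand 8 mm ahead of it and the grasp point (between the pads) lies 11 mm behind it; z points along the fingers, y is the line along which they close (so a half turn about z gives the same grasp; the last joint's range is limited). The gripper opens to 87 mm and grips with 3 to 60 N. Pads are 19 mm wide; open, the fingers measure 117 mm over their backs; the gripper's body (75 mm by 190 mm) begins 51 mm behind the grasp point.
Start: joints at [-1.465, 0.22, 1.526, -0, 1.395, -0.126], TCP at [143.574, -608.278, 230.538] pointing down, gripper open.
Joint ranges: [-2.98, 2.98], [-0.91, 2.08], [0.09, 2.57], [-1.24, 4.39], [0.2, 2.65], [-2.68, 2.68]. Speed limits (rad/s): [2.57, 2.57, 3.01, 3.14, 3.14, 3.14].

## Interface

Orientations are given as a unit quaternion [x, y, z, w].
In Python, from bench import env, get_image, camera_params gives the robot as it stands.
- The arm moves only by the shell command python3 -m pendant 'ROWS' [FORCE]. ROWS is JSON, a list of rows, each a list of 3 entries, a list of its own where there are three numbers: the shift along the tool's x, y, z in cm, then the turn about the tool's z in degrees, then the opening, from -1 (shut) to 1 (fully open). A call has 1 to 12 rows; each row is the pose to reach, as a shift and turn from the pose commanded when the call began, along the tool's axes at that moment; what a row does not reach only later rows make up. A row lasts 1/8 s, in which the tool goes at most 62.5 mm and 10.7 degrees, less where a joint would pass 70% of its speed; a pose out of reach is approached as far as the arm can. A call with a gripper value outside its range is refused whole. The fingers move at their own pace and stop on an object; FORCE is the grip in N (left out, the last holds). Time passes only in rows, so rows that repeat a pose let the fingers close. It gives the time, the measured TCP pose, the force, the opening and the grip force at its end, in the units of the state.
- env.get_state(): the state, without advancing time (a new reading comes with each control period).
- get_image(name): name is "scene" or "top" or "wrist"; returns the picture (400x640x3 uint8, red, green, blue); there is no depth.
- camera_params(name): a dict with "camera_matrix" (3x3 intrinsics, pixels), "R" (3x3) and "t" (3): a world point X has camera coordinates R X + t; the wrist camera has in their place "T_tool_cam" (4x4, takes a point from camera to tool coordinates, whose origin is the TCP and whose axes are the flange's). Camera axes: x right, y down, z forward; pixel columns grow to the right and rows downward; lengths in mm; the calibration is good to about 2 mm. A picture is of the moment at which its call begins: read the wrist's pose just before it. camera_params takes no time and is no camera call.
- env.hand_in(): hands the job in; it is judged then, once.
The state is a dict: "time": time; "joints": joint angles; "qvel": joint speeds; "tau": joint torques, N m; "tcp_pos": TCP position; "tcp_rot": TCP orientation; "wrist_force": force on the tool from outside, world axes, zero at the start; "moment": the same for the moment, N m; "grip_width": finger opening in mm; "gripper_force": force on a finger pad.
Only numpy, scipy, OpenCV 4.12 (cv2) and the standard library are available. Lean on these libraries where they do the work, as an engineer would, in place of code of your own. Each camera call takes 0.05 s, during which the arm holds its last target. There are 200 camera calls.

## Working session

There is one attempt and no reset: what is moved stays moved. The work goes in short steps, Python scripts to look and compute and a shell command to move; the robot and the scene stay as the last step left them, time stands still between calls to the robot, and variables do not carry over. Pictures are saved under pics/ and viewed, at most 14 in all, crops included, and the job is handed in when it is done.

```bash
ls; mkdir -p pics
cat > h.py <<'E'
import numpy as np, cv2
from bench import env, get_image, camera_params
from scipy.spatial.transform import Rotation as R
def save(name,im): cv2.imwrite('pics/'+name+'.png',cv2.cvtColor(im,cv2.COLOR_RGB2BGR))
def cam(name):
    p=camera_params(name); K=np.array(p['camera_matrix'])
    if name!='wrist': Rm=np.array(p['R']);t=np.array(p['t']).ravel()
    else:
        s=env.get_state(); T=np.eye(4);T[:3,:3]=R.from_quat(s['tcp_rot']).as_matrix();T[:3,3]=s['tcp_pos']
        W=T@np.array(p['T_tool_cam']);Rm=W[:3,:3].T;t=-Rm@W[:3,3]
    return K,Rm,t
def ray(c,px):
    K,Rm,t=c; d=Rm.T@np.linalg.solve(K,[px[0],px[1],1.]); return -Rm.T@t,d
def onz(c,px,z):
    o,d=ray(c,px); return o+d*(z-o[2])/d[2]
def proj(c,X):
    K,Rm,t=c; q=K@(Rm@np.array(X,float)+t); return q[:2]/q[2]
def two(c1,p1,c2,p2):
    o1,d1=ray(c1,p1);o2,d2=ray(c2,p2)
    A=np.stack([d1,-d2],1);s=np.linalg.lstsq(A,o2-o1,rcond=None)[0]
    a=o1+d1*s[0];b=o2+d2*s[1];return (a+b)/2,np.linalg.norm(a-b)
E
python3 - <<'E'
from h import *
for n in ['scene','top']:
    im=get_image(n);save(n+'0',im);np.save(n+'0.npy',im);c=cam(n);print(n,c[0].round(1).tolist(),c[1].round(3).tolist(),c[2].round(0))
print(env.get_state()); print(camera_params('wrist'))
E
```

```text
pics
scene [[364.3, 0.0, 314.2], [0.0, 364.3, 197.5], [0.0, 0.0, 1.0]] [[0.042, 0.999, 0.005], [0.773, -0.03, -0.634], [-0.634, 0.03, -0.773]] [  -9. -331. 1396.]
top [[490.5, 0.0, 324.7], [0.0, 490.5, 198.9], [0.0, 0.0, 1.0]] [[-0.004, -1.0, 0.009], [-0.992, 0.003, -0.125], [0.125, -0.009, -0.992]] [ -37.  512. 1395.]
{'time': 0.1, 'joints': array([-1.46511526e+00,  2.21158134e-01,  1.52751891e+00,  2.40303447e-05,
        1.39470011e+00, -1.26125346e-01]), 'qvel': array([ 0.00086022, -0.00157808, -0.00259159,  0.00035859, -0.00019033,
        0.00072145]), 'tau': array([ 1.97099449e-03, -4.95944524e+01, -3.88517332e+01,  6.99627679e-02,
        5.14209433e-02, -4.99043358e-05]), 'tcp_pos': array([ 143.514574  , -607.72915294,  229.5281522 ]), 'tcp_rot': array([ 9.93290588e-01,  1.15641735e-01,  2.09474096e-05, -8.92083080e-04]), 'wrist_force': array([0.15725473, 0.60376733, 0.28266317]), 'moment': array([-0.02105382,  0.0129545 , -0.01972645]), 'gripper_force': 0.0, 'grip_width': 87.2315711523414}
{'camera_matrix': array([[326.33224571,   0.        , 316.14974393],
       [  0.        , 326.33224571, 197.54299739],
       [  0.        ,   0.        ,   1.        ]]), 'T_tool_cam': array([[-1.28094940e-03, -9.69438279e-01, -2.45331983e-01,
         6.66690069e+01],
       [ 9.99999179e-01, -1.25096421e-03, -2.78054891e-04,
        -1.41747390e-01],
       [-3.73444745e-05, -2.45332138e-01,  9.69439086e-01,
        -1.54556195e+02],
       [ 0.00000000e+00,  0.00000000e+00,  0.00000000e+00,
         1.00000000e+00]])}
```

View pics/top0.png

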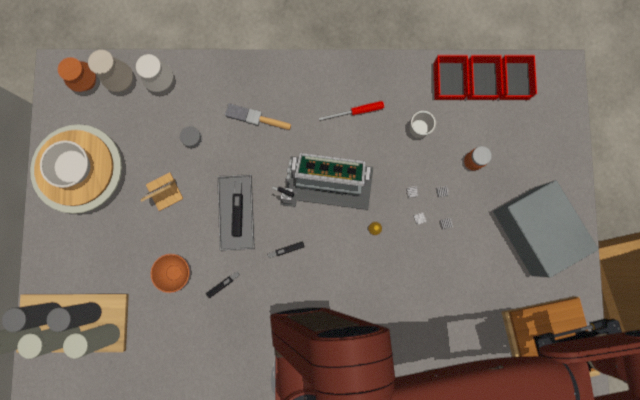

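View pics/scene0.png

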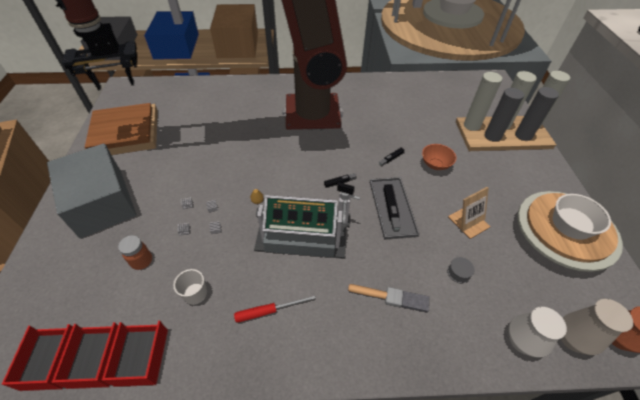

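Top view: frame at (332,178), sinks at (412,192), (442,192), (420,218) and (446,224), label stand at (162,192), tray at (237,212). There are three wands: one in the tray (237,215), two on the bench (287,250) and (222,285), which look smaller. I'll enlarge the view and measure.

Run:
```python
from h import *
im=np.load('top0.npy')
a=cv2.resize(im[140:240,265:465],(800,400),interpolation=cv2.INTER_CUBIC)
b=cv2.resize(im[170:310,130:310],None,fx=3,fy=3,interpolation=cv2.INTER_CUBIC)
save('cropA',a);save('cropB',b)
c=cam('top')
for n,p,z in [('sA',(412,192),18),('sB',(442,192),18),('sC',(420,218),18),('sD',(446,224),18),('nozzle',(376,228),20),('cup',(423,125),50),('jar',(478,158),80)]: print(n,onz(c,p,z).round(0))
g=cv2.cvtColor(im,cv2.COLOR_RGB2GRAY)
m=(g<45).astype(np.uint8)
n,l,st,ce=cv2.connectedComponentsWithStats(m)
for i in range(1,n):
    x,y,w,h,ar=st[i]
    if ar>60 and 190<x<310 and y<310:
        r=cv2.minAreaRect(np.argwhere(l==i)[:,::-1].astype(np.float32));B=cv2.boxPoints(r)
        P=np.array([onz(c,q,20)[:2] for q in B]);print(ce[i].round(1),ar,P.round(0).tolist(),np.linalg.norm(P[1]-P[0]),np.linalg.norm(P[2]-P[1]))
```

```text
sA [ 533. -297.   18.]
sB [ 533. -385.   18.]
sC [ 456. -318.   18.]
sD [ 439. -394.   18.]
nozzle [ 427. -188.   20.]
cup [ 727. -328.   50.]
jar [ 622. -476.   80.]
[330.3 168. ] 389 [[597.0, 34.0], [633.0, 30.0], [611.0, -147.0], [575.0, -142.0]] 36.190888947221076 178.39950314357958
[237.2 218.7] 284 [[409.0, 231.0], [529.0, 231.0], [528.0, 203.0], [408.0, 205.0]] 120.6883015128687 27.166004534304992
[215.2 289.6] 89 [[243.0, 301.0], [274.0, 259.0], [262.0, 250.0], [232.0, 293.0]] 52.23232720756096 14.039531262695123
[412.2 346.5] 7859 [[200.0, 115.0], [195.0, -940.0], [-55.0, -919.0], [-49.0, 113.0]] 1055.6302434047454 251.22915911981593
```

View pics/cropA.png

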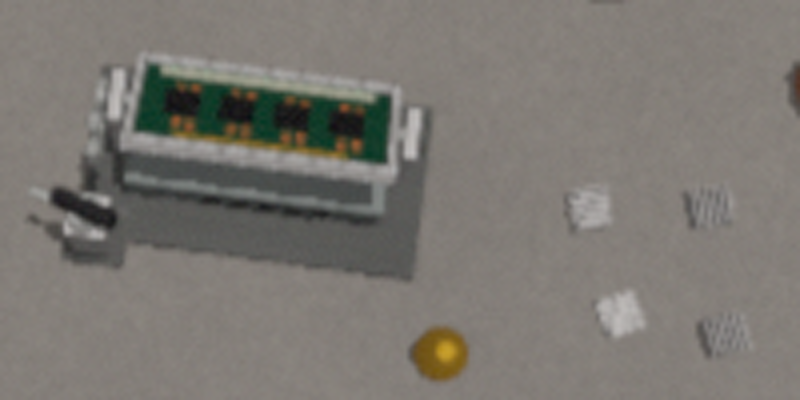

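View pics/cropB.png

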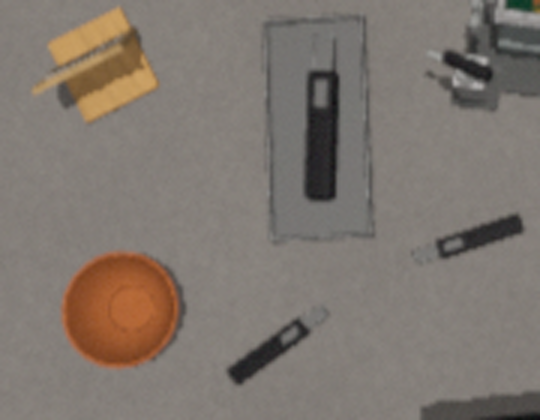

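The wand in the tray is the one meant: its handle measures 121 x 27 mm, against 125 x 28 given. The two on the bench are much smaller, and one looks about 14 mm wide. Crop A shows four sinks, the board's raised near edge, and the knob bar with its finger pointing left. Next I'll get the frame pose and go above the frame.

```bash
cat >> h.py <<'E'
def go(x,y,z,yaw):
    s=env.get_state();Rm=R.from_quat(s['tcp_rot']).as_matrix();y0=np.degrees(np.arctan2(Rm[1,0],Rm[0,0]))
    d=Rm.T@(np.array([x,y,z])-s['tcp_pos'])/10
    print('from',s['tcp_pos'].round(1),'yaw %.1f'%y0,'-> shift cm',d.round(2),'turn %.1f'%((y0-yaw+180)%360-180),'j',s['joints'].round(2))
E
python3 - <<'E'
from h import *
c=cam('top')
a=onz(c,(294.5,163.75),132);b=onz(c,(368,173),132);m=(a+b)/2;d=a-b
print(a,b,m,np.linalg.norm(d),np.degrees(np.arctan2(-d[0],d[1])))
k=onz(c,(265+84/4,140+205/4),155);print('knob',k)
go(520,-30,330,-7)
E
```

```text
[596.07835676  44.08800714 132.        ] [ 569.99526199 -156.21909054  132.        ] [583.03680938 -56.0655417  132.        ] 201.99817130912209 -7.4190554919369
knob [517.09945693  65.20026943 155.        ]
from [ 143.5 -607.7  229.5] yaw 13.3 -> shift cm [ 49.92 -47.6   -9.95] turn 20.3 j [-1.47  0.22  1.53  0.    1.39 -0.13]
```

```bash
python3 -m pendant '[[[0,0,-4],0,1],[[4,-4,-8],5,1],[[9,-9,-10],10,1],[[13.5,-13,-10],15,1],[[18,-17,-10],20,-1],[[22,-21,-10],20.3,-1],[[26,-25,-10],20.3,-1],[[30,-29,-10],20.3,-1],[[35,-33.5,-10],20.3,-1],[[40,-38,-10],20.3,-1],[[45,-43,-10],20.3,-1],[[49.9,-47.6,-10],20.3,-1]]'; python3 -m pendant '[[[0,0,0],0,-1],[[0,0,0],0,-1]]'
python3 - <<'E'
from h import *
s=env.get_state();c=cam('wrist');im=get_image('wrist');save('w1',im);np.save('w1.npy',im);print(s['tcp_pos'])
import math
f=np.array([583,-56,0]);ps=math.radians(-7.4);ex=np.array([math.cos(ps),math.sin(ps),0]);ey=np.array([-ex[1],ex[0],0])
print(proj(c,f+ex*-82+ey*112+[0,0,160]))
for y in(-102,102):print(proj(c,f+ey*y+[0,0,132]))
for a in (.6,.85,1.1):
  for y in (-93,93): print(a,proj(c,f+ey*y+ex*(-46*math.cos(a)+6*math.sin(a))+[0,0,120+46*math.sin(a)+6*math.cos(a)]))
E
```

```text
time: 1.6
tcp_pos: [508.2, -47.1, 330.3]
tcp_rot: [0.998, -0.061, -0.0, 0.0]
wrist_force: [0.4, -0.6, -0.8]
grip_width: 15.0
gripper_force: 0.0
time: 1.85
tcp_pos: [507.2, -49.1, 330.0]
tcp_rot: [0.998, -0.061, -0.001, 0.0]
wrist_force: [0.0, -1.1, -0.5]
grip_width: 1.8
gripper_force: 0.0
[507.21993158 -49.11277326 329.9642679 ]
[203.29563773 187.55391022]
[411.93794241 105.98969142]
[215.71602115 104.68268302]
0.6 [405.67968454 140.99609505]
0.6 [221.44183715 139.81274322]
0.85 [408.40132045 132.60538902]
0.85 [218.68676525 131.3760322 ]
1.1 [410.71289069 121.91263135]
1.1 [216.39080078 120.63929266]
```

View pics/w1.png

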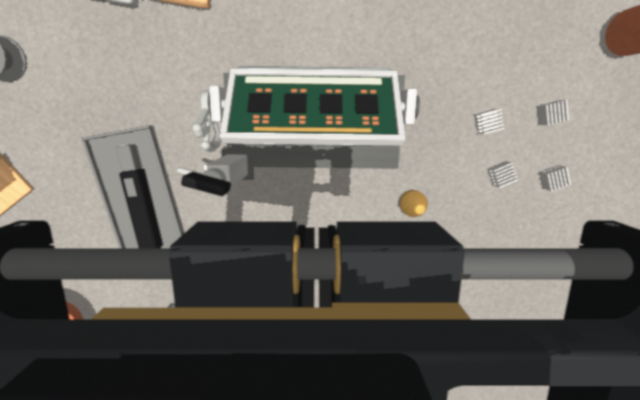

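The image matches the predicted frame pose: uprights at (214,104) and (411,106), knob bar at (205,183). The near edge sits at about row 138, so the tilt is about 0.65 rad. All four sinks stand fins up, at (489,121), (553,112), (503,174) and (555,178). I'll push the raised edge down.

```bash
python3 -m pendant '[[[1.5,-0.1,4],0,-1],[[3.6,-0.2,9],0,-1],[[3.6,-0.2,14],0,-1],[[3.6,-0.2,16],0,-1],[[3.6,-0.2,16.6],0,-1],[[3.6,-0.2,17.2],0,-1],[[3.6,-0.2,17.8],0,-1],[[3.6,-0.2,18.3],0,-1],[[3.6,-0.2,18.7],0,-1],[[3.6,-0.2,19.1],0,-1],[[3.6,-0.2,19.5],0,-1],[[3.6,-0.2,19.5],0,-1]]'; python3 -m pendant '[[[0,0,0],0,-1],[[0,0,0],0,-1]]'; python3 -m pendant '[[[0,0,-5],0,-1],[[-1,0,-10],0,-1],[[-3.6,0.2,-15],0,-1],[[-3.6,0.2,-19.5],0,-1],[[-3.6,0.2,-19.5],0,-1],[[-3.6,0.2,-19.5],0,-1]]'
python3 - <<'E'
from h import *
s=env.get_state();c=cam('wrist');im=get_image('wrist');save('w2',cv2.resize(im[40:220,170:450],None,fx=2.8,fy=2.8));np.save('w2.npy',im);print(s['tcp_pos'])
import math
f=np.array([583,-56,0]);ps=math.radians(-7.4);ex=np.array([math.cos(ps),math.sin(ps),0]);ey=np.array([-ex[1],ex[0],0])
for a in (-.1,0,.1,.2):
  for e in (-46,46): print(a,[((proj(c,f+ey*y+ex*(e*math.cos(a)+6*math.sin(a))+[0,0,120-e*math.sin(a)+6*math.cos(a)])-[170,40])*2.8).round(1) for y in (-93,93)])
E
```

```text
time: 3.4
tcp_pos: [543.9, -52.0, 135.8]
tcp_rot: [0.998, -0.061, 0.001, 0.0]
wrist_force: [-0.0, -0.9, 1.6]
grip_width: 0.5
gripper_force: 0.9
time: 3.65
tcp_pos: [544.0, -51.8, 135.8]
tcp_rot: [0.998, -0.061, 0.001, 0.0]
wrist_force: [-0.7, -2.8, 2.6]
grip_width: 0.6
gripper_force: 1.0
time: 4.4
tcp_pos: [507.4, -48.9, 329.6]
tcp_rot: [0.998, -0.061, -0.0, -0.0]
wrist_force: [-0.8, 0.5, -0.0]
grip_width: 0.8
gripper_force: 0.0
[507.37382443 -48.86609604 329.57858654]
-0.1 [array([639.1, 307.5]), array([168. , 304.9])]
-0.1 [array([662.5,  54.9]), array([146.3,  51.9])]
0 [array([642.1, 307.8]), array([164.9, 305.2])]
0 [array([659.3,  54.5]), array([149.6,  51.5])]
0.1 [array([645.2, 306.9]), array([161.6, 304.2])]
0.1 [array([656.1,  55.5]), array([153. ,  52.5])]
0.2 [array([648.3, 304.7]), array([158.4, 302. ])]
0.2 [array([652.8,  57.8]), array([156.4,  54.9])]
```

View pics/w2.png

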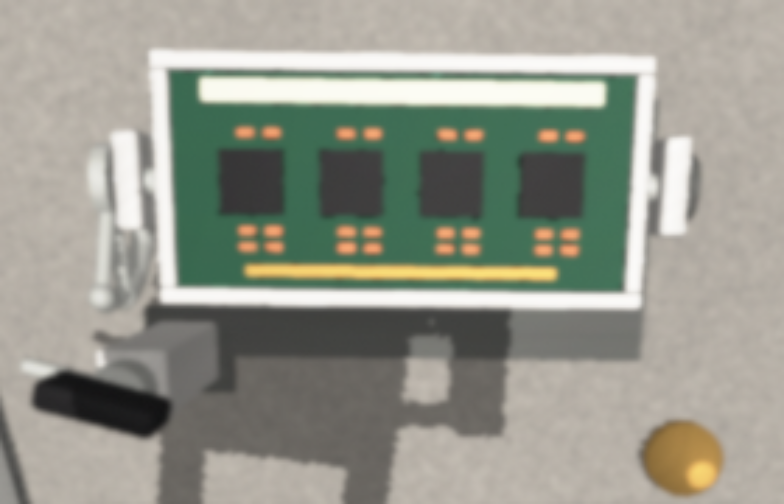

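The board is nearly level: its near edge spans 480 px and its far edge 507 px, so about +0.04 rad. I'll nudge it 2 mm lower, then measure the knob bar.

```bash
python3 -m pendant '[[[3.6,-0.2,6],0,-1],[[3.6,-0.2,12],0,-1],[[3.6,-0.2,17],0,-1],[[3.6,-0.2,19],0,-1],[[3.6,-0.2,19.5],0,-1],[[3.6,-0.2,19.7],0,-1],[[3.6,-0.2,19.7],0,-1],[[3.6,-0.2,14],0,-1],[[3,0,9],0,-1],[[0,0,4],0,-1],[[0,0,0],0,-1],[[0,0,0],0,-1]]'
python3 - <<'E'
from h import *
c=cam('wrist');im=get_image('wrist');np.save('w3.npy',im)
g=cv2.cvtColor(im,cv2.COLOR_RGB2GRAY);m=np.zeros_like(g);m[160:205,170:240]=(g[160:205,170:240]<55)
n,l,st,ce=cv2.connectedComponentsWithStats(m);i=1+np.argmax(st[1:,4])
r=cv2.minAreaRect(np.argwhere(l==i)[:,::-1].astype(np.float32));B=cv2.boxPoints(r);print(ce[i],r)
P=np.array([onz(c,q,158)[:2] for q in B]);print(P.round(1).tolist(),P.mean(0))
for a,b in((0,1),(1,2)): d=P[b]-P[a];print(np.linalg.norm(d),np.degrees(np.arctan2(d[1],d[0])))
go(516,65.5,200,72)
E
```

```text
time: 5.95
tcp_pos: [509.5, -49.6, 336.6]
tcp_rot: [0.998, -0.061, 0.005, 0.001]
wrist_force: [0.0, -0.0, -0.1]
grip_width: 0.6
gripper_force: 0.0
[208.27694859 186.62189055] ((208.04617309570312, 186.33074951171875), (45.69472122192383, 14.296045303344727), 15.255118370056152)
[[522.0, 87.7], [535.8, 80.6], [517.7, 37.8], [503.6, 44.4]] [519.7659077   62.62989418]
15.475069024351196 -26.987109836314083
46.5366686673602 -112.90510432342805
from [508.7 -49.4 333.8] yaw -7.0 -> shift cm [ -0.76 -11.51  13.36] turn -79.0 j [-0.25 -0.11  1.68 -0.    1.57  1.44]
```

```bash
python3 -m pendant '[[[0,-1.5,1],-10,-0.45],[[-0.2,-3,3],-20,-0.45],[[-0.3,-4.5,5],-30,-0.45],[[-0.4,-6,7],-40,-0.45],[[-0.5,-7.5,9],-50,-0.45],[[-0.5,-9,11],-60,-0.45],[[-0.6,-10.5,13],-70,-0.45],[[-0.65,-11.4,14],-75,-0.45],[[-0.65,-11.4,14],-75,-0.45],[[-0.65,-11.4,14],-75,-0.45]]'
python3 - <<'E'
from h import *
go(517,65,145,68)
im=get_image('wrist');save('w4',im[100:400])
E
```

```text
time: 7.25
tcp_pos: [515.0, 64.5, 190.5]
tcp_rot: [0.83, 0.558, -0.0, 0.0]
wrist_force: [-0.4, 0.0, -0.0]
grip_width: 24.1
gripper_force: 0.0
from [515.   64.5 190.5] yaw 67.9 -> shift cm [0.12 0.17 4.55] turn -0.1 j [-0.03 -0.    1.84 -0.    1.3   0.36]
```

View pics/w4.png

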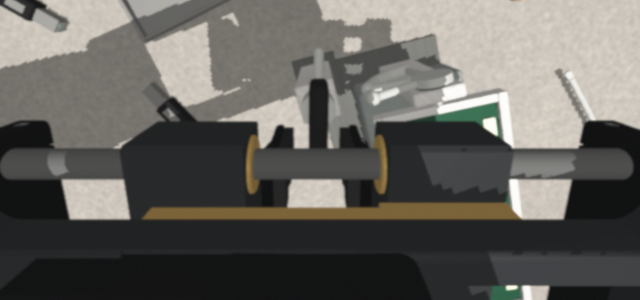

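The bar is in line with the fingers and centred (column 318, between fingers at 285 and 350). I'll descend, grip and turn.

```bash
python3 -m pendant '[[[0.1,0.1,1.5],0,-0.45],[[0.1,0.1,3],0,-0.45],[[0.1,0.1,4.2],0,-0.45],[[0.1,0.1,4.6],0,-0.45],[[0.1,0.1,4.6],0,-1],[[0.1,0.1,4.6],0,-1],[[0.1,0.1,4.6],0,-1],[[0.1,0.1,4.6],0,-1]]' 25
python3 -m pendant '[[[0,0,0],8,-1],[[0,0,0],16,-1],[[0,0,0],24,-1],[[0,0,0],32,-1],[[0,0,0],40,-1],[[0,0,0],48,-1],[[0,0,0],56,-1],[[0,0,0],63,-1],[[0,0,0],69,-1],[[0,0,0],74,-1],[[0,0,0],77,-1],[[0,0,0],77,-1]]'
python3 -c "
from h import *
s=env.get_state();print(s['moment'],s['wrist_force']);go(516,65.5,145,-7.4)"
```

```text
time: 8.3
tcp_pos: [516.6, 65.4, 145.0]
tcp_rot: [0.829, 0.559, 0.0, 0.0]
wrist_force: [0.1, -0.6, 1.1]
grip_width: 11.7
gripper_force: 25.0
time: 9.8
tcp_pos: [515.5, 67.3, 144.9]
tcp_rot: [0.997, -0.078, -0.001, -0.002]
wrist_force: [-4.2, 7.0, 3.7]
grip_width: 12.2
gripper_force: 25.2
[1.2529811  0.77558272 0.43360559] [-4.15271679  7.02553026  3.74992845]
from [515.5  67.3 144.9] yaw -9.0 -> shift cm [ 0.08  0.17 -0.01] turn -1.6 j [-0.02  0.05  1.88  0.    1.21  1.7 ]
```

```bash
python3 -m pendant '[[[0,0,0],2,-1],[[0,0,0],2,-1],[[0,0,0],0,-0.4],[[0,0,0],0,-0.4],[[0,0,0],0,-0.4],[[0,0,-4],0,-0.4],[[-1,0,-9],0,-0.4],[[-2,2,-14],0,-0.4],[[-2,5,-19],0,-0.4],[[-2,9,-19],0,-0.4],[[-2,9,-19],0,-0.4],[[-2,9,-19],0,-0.4]]'
python3 - <<'E'
from h import *
c=cam('wrist');im=get_image('wrist');save('w5',cv2.resize(im[40:240,160:420],None,fx=3,fy=3));np.save('w5.npy',im)
E
```

```text
time: 11.3
tcp_pos: [482.3, -20.3, 334.1]
tcp_rot: [0.997, -0.079, -0.0, -0.0]
wrist_force: [0.9, 0.4, -0.1]
grip_width: 26.3
gripper_force: 0.0
```

View pics/w5.png

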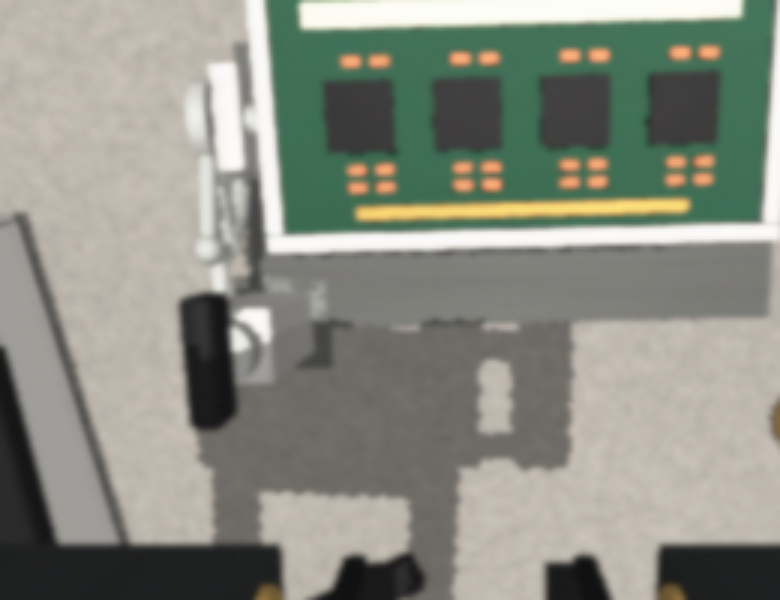

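The bar now points at the board and the finger is in the notch. Chips are at (280,77), (316,78), (352,77) and (388,76) in full-frame pixels. I'll measure the chips and go above the sinks.

Run:
```python
from h import *
# pose as at w5: robot still there
c=cam('wrist');im=get_image('wrist');g=im.max(2)
m=np.zeros_like(g);m[55:100,255:410]=g[55:100,255:410]<72
n,l,st,ce=cv2.connectedComponentsWithStats(m)
P=[]
for i in range(1,n):
    if st[i,4]>150:P.append(onz(c,ce[i],125));print(ce[i].round(1),st[i],P[-1].round(1))
P=np.array(P);d=P[0]-P[-1];print(P.mean(0),np.linalg.norm(d),np.degrees(np.arctan2(-d[0],d[1])))
go(430,-350,330,0)
```

```text
[351.8  76.7] [341  65  22  24 485] [580.5 -73.2 125. ]
[387.5  75.7] [376  64  24  24 509] [ 575.6 -110.3  125. ]
[279.8  78.1] [269  67  23  24 506] [591.    1.8 125. ]
[315.6  77.6] [305  66  22  24 467] [585.6 -35.6 125. ]
[583.15809646 -54.33559589 125.        ] 38.013811409016114 172.3101954588231
from [482.4 -19.7 333.9] yaw -9.0 -> shift cm [-1.000e-02  3.345e+01  3.700e-01] turn -9.0 j [-0.2  -0.17  1.74  0.    1.58  1.52]
```

```bash
python3 -m pendant '[[[0,6,0],0,0.2],[[0,12,0],0,0.2],[[0,18,0],0,0.2],[[0,24,0],0,0.2],[[0,29,0],0,0.2],[[-0.5,33,0.4],0,0.2],[[-0.5,33,0.4],0,0.2],[[-0.5,33,0.4],0,0.2]]'
cat > sinks.py <<'E'
from h import *
import sys
c=cam('wrist');im=get_image('wrist');np.save('ws.npy',im)
hsv=cv2.cvtColor(im,cv2.COLOR_RGB2HSV)
# neutral sinks vs warm bench: bright or dark relative to the bench
g=cv2.cvtColor(im,cv2.COLOR_RGB2GRAY);bg=cv2.medianBlur(g,61)
m=(cv2.absdiff(g,bg)>18).astype(np.uint8);m=cv2.morphologyEx(m,cv2.MORPH_CLOSE,np.ones((7,7)));m[215:]=0
n,l,st,ce=cv2.connectedComponentsWithStats(m)
for i in range(1,n):
    if 150<st[i,4]<3000:
        r=cv2.minAreaRect(np.argwhere(l==i)[:,::-1].astype(np.float32));B=cv2.boxPoints(r);P=np.array([onz(c,q,12)[:2] for q in B]);d=P[1]-P[0]
        print('px',ce[i].round(0),st[i,4],'mid',P.mean(0).round(1),'size',np.linalg.norm(d).round(1),np.linalg.norm(P[2]-P[1]).round(1),'ang',(np.degrees(np.arctan2(d[1],d[0]))%90).round(1))
if len(sys.argv)>1: save(sys.argv[1],cv2.resize(im[:220,120:520],None,fx=2,fy=2,interpolation=cv2.INTER_CUBIC))
E
python3 sinks.py w6
```

```text
time: 12.4
tcp_pos: [426.3, -344.6, 330.0]
tcp_rot: [0.997, -0.078, -0.0, -0.001]
wrist_force: [1.0, 0.0, 0.2]
grip_width: 52.4
gripper_force: 0.0
px [396.   8.] 745 mid [ 606.6 -481.3] size 66.0 22.4 ang 80.9
px [335.  78.] 561 mid [ 536.2 -387. ] size 34.6 30.3 ang 7.3
px [271.  89.] 495 mid [ 535.6 -299.2] size 30.0 31.3 ang 8.2
px [496. 206.] 541 mid [ 323.7 -601.3] size 36.0 57.9 ang 87.9
```

View pics/w6.png

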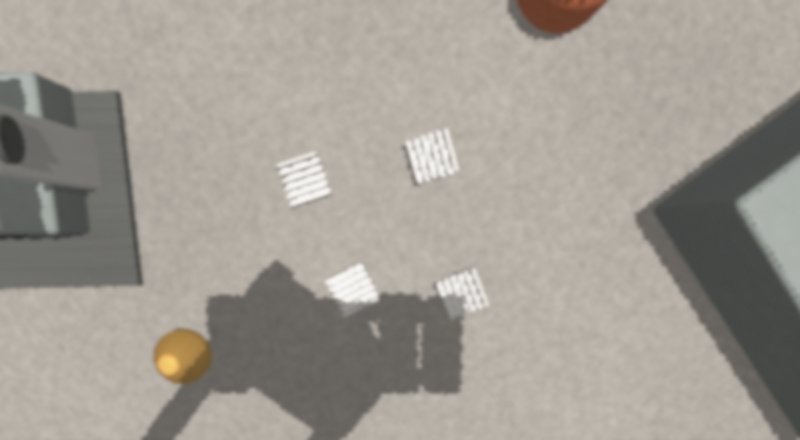

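Crop shows the sinks at (303,179), (432,155), (352,289) and (462,291), with the last two half in the gripper's shadow. I'll start with the first (A), gripping it lightly at two yaws 90° apart so it is centred in both axes.

```bash
python3 -c "
from h import *
go(535.6,-299.2,12,7)"
```

```text
from [ 426.5 -344.3  330.3] yaw -8.9 -> shift cm [10.09 -6.13 31.83] turn -15.9 j [-0.82 -0.01  1.59  0.    1.56  0.9 ]
```

```bash
python3 -m pendant '[[[3,-2,4],-5,0.2],[[6,-4,9],-10,0.2],[[9,-5.5,14],-16,0.2],[[10.1,-6.1,19],-16,0.2],[[10.1,-6.1,24],-16,0.2],[[10.1,-6.1,28],-16,0.2],[[10.1,-6.1,30.5],-16,0.2],[[10.1,-6.1,31.8],-16,0.2],[[10.1,-6.1,31.8],-16,-1],[[10.1,-6.1,31.8],-16,-1],[[10.1,-6.1,31.8],-16,-1],[[10.1,-6.1,31.8],-16,-1]]' 5
python3 -m pendant '[[[0,0,0],0,-0.1],[[0,0,0],0,-0.1],[[0,0,-1],0,-0.1],[[0,0,-2.5],-10,0],[[0,0,-3],-20,0],[[0,0,-3],-30,0],[[0,0,-3],-40,0],[[0,0,-3],-50,0],[[0,0,-3],-60,0],[[0,0,-3],-70,0],[[0,0,-3],-80,0],[[0,0,-3],-90,0]]'
python3 -c "
from h import *
go(535.6,-299.2,12,97)"
```

```text
time: 13.95
tcp_pos: [536.1, -301.7, 14.0]
tcp_rot: [0.998, 0.061, 0.001, 0.001]
wrist_force: [0.2, 2.1, 3.9]
grip_width: 28.2
gripper_force: 5.0
time: 15.45
tcp_pos: [535.3, -301.3, 43.2]
tcp_rot: [0.661, 0.751, 0.0, 0.0]
wrist_force: [-0.0, 1.0, 0.5]
grip_width: 43.8
gripper_force: 0.0
from [ 535.3 -301.3   43.2] yaw 97.3 -> shift cm [0.21 0.05 3.12] turn 0.3 j [-0.64  0.39  1.69 -0.    1.06 -0.77]
```

```bash
python3 -m pendant '[[[0,0,1.5],0,0],[[0,0,2.6],0,0],[[0,0,3],0,0],[[0,0,3],0,0],[[0,0,3],0,-1],[[0,0,3],0,-1],[[0,0,3],0,-1],[[0,0,3],0,-1],[[0,0,1],0,-1],[[0,0,-3],0,-1],[[0,0,-8],0,-1],[[0,0,-13],0,-1]]' 25
python3 -c "
from h import *
go(575.7,-111.3,165,82.5)"
```

```text
time: 16.95
tcp_pos: [535.0, -301.0, 175.4]
tcp_rot: [0.663, 0.749, 0.0, 0.0]
wrist_force: [0.4, 0.1, -0.4]
grip_width: 27.5
gripper_force: 25.0
from [ 535.  -301.   175.4] yaw 97.0 -> shift cm [18.34  6.34  1.03] turn 14.5 j [-0.64  0.24  1.61  0.    1.29 -0.76]
```

```bash
python3 -m pendant '[[[4,1.4,0],4,-1],[[8,2.8,0],8,-1],[[12,4.2,0],12,-1],[[15,5.3,0],14.5,-1],[[17.5,6.1,0],14.5,-1],[[18.3,6.3,0.5],14.5,-1],[[18.3,6.3,1],14.5,-1],[[18.3,6.3,1],14.5,-1],[[18.3,6.3,1],14.5,-1]]'
python3 -c "
from h import *
go(575.7,-111.3,138.7,82.5)"
```

```text
time: 18.08
tcp_pos: [575.2, -112.8, 162.5]
tcp_rot: [0.752, 0.659, -0.0, -0.0]
wrist_force: [-0.7, -0.3, -0.0]
grip_width: 27.8
gripper_force: 25.0
from [ 575.2 -112.8  162.5] yaw 82.4 -> shift cm [0.16 0.03 2.38] turn -0.1 j [-0.33  0.19  1.7  -0.    1.26 -0.2 ]
```

```bash
python3 -m pendant '[[[0.15,0,1],0,-1],[[0.15,0,1.8],0,-1],[[0.15,0,2.2],0,-1],[[0.15,0,2.4],0,-1],[[0.15,0,2.4],0,-1],[[0.15,0,2.4],0,-1]]'
python3 -m pendant '[[[0,0,0],0,-0.1],[[0,0,0],0,-0.1],[[0,0,0],0,-0.1],[[0,0,-2],0,-0.1],[[0,0,-6],0,-0.1],[[0,0,-11],0,-0.1],[[-4,0,-16],0,0.2],[[-9,0,-19],0,0.2],[[-9,0,-19],0,0.2],[[-9,0,-19],0,0.2]]'
python3 - <<'E'
from h import *
im=get_image('wrist');save('w7',cv2.resize(im[:220,120:520],None,fx=2,fy=2,interpolation=cv2.INTER_CUBIC))
go(430,-330,330,0)
E
```

```text
time: 18.82
tcp_pos: [575.9, -110.4, 138.7]
tcp_rot: [0.752, 0.659, 0.0, 0.0]
wrist_force: [-0.5, 0.3, 2.2]
grip_width: 28.0
gripper_force: 25.0
time: 20.08
tcp_pos: [563.7, -199.3, 329.0]
tcp_rot: [0.752, 0.659, 0.0, 0.0]
wrist_force: [-0.3, 0.4, -0.2]
grip_width: 52.1
gripper_force: 0.0
from [ 563.6 -198.7  328.1] yaw 82.5 -> shift cm [-14.76 -11.53  -0.19] turn 82.5 j [-0.47  0.11  1.47  0.    1.56 -0.34]
```

View pics/w7.png

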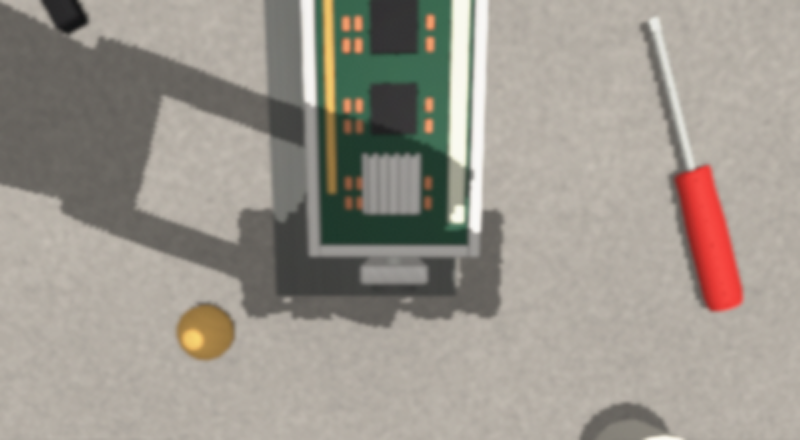

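Sink A sits square on chip 0 at (392,184), in line with the other chips. Next I'll look for the remaining sinks.

```bash
python3 -m pendant '[[[-5,-1,0],0,0.2],[[-10,-2,0],0,0.2],[[-15,-3,0],0,0.2],[[-20,-3.5,0],0,0.2],[[-25,-4,0],0,0.2],[[-28,-4.2,0],0,0.2],[[-28,-4.2,0],0,0.2],[[-28,-4.2,0],0,0.2]]'; sed -i 's/absdiff(g,bg)>18/absdiff(g,bg)>25/;s/(7,7)/(5,5)/' sinks.py; python3 sinks.py w8
```

```text
time: 21.12
tcp_pos: [486.2, -469.9, 327.5]
tcp_rot: [0.751, 0.66, 0.0, -0.001]
wrist_force: [-0.6, -0.1, 0.9]
grip_width: 52.2
gripper_force: 0.0
px [423. 164.] 2473 mid [ 639.  -492.3] size 64.8 96.0 ang 60.1
px [310. 209.] 295 mid [ 465.6 -533.9] size 49.1 21.8 ang 82.5
```

View pics/w8.png

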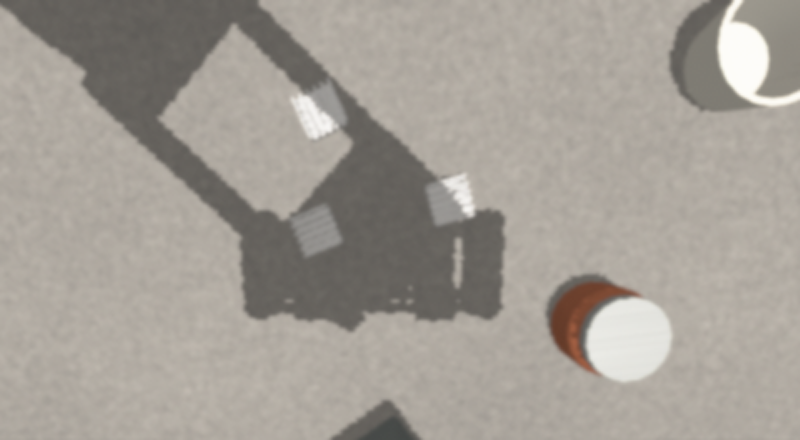

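Sinks in the crop: C (319,110), B (451,200), D (317,230). I'll cast the corners by hand onto z = 18.

Run:
```python
from h import *
c=cam('wrist')
for n,Q in dict(C=[(290,97),(328,80),(347,122),(312,140)],B=[(426,186),(465,173),(475,215),(437,226)],D=[(291,219),(326,205),(342,240),(308,257)]).items():
    P=np.array([onz(c,(120+x/2,y/2),16)[:2] for x,y in Q]);d=[np.degrees(np.arctan2(*(P[(i+1)%4]-P[i])[::-1]))%90 for i in range(4)]
    print(n,P.mean(0).round(1),np.linalg.norm(P[1]-P[0]),np.linalg.norm(P[2]-P[1]),np.round(d,0))
go(535,-386,12,90)
```

```text
C [ 456.7 -320.2] 27.40424414734615 28.445238805205022 [15. 18. 18. 20.]
B [ 537.  -388.7] 27.68561621766205 28.539371979640105 [10.  8.  8.  9.]
D [ 442.7 -396.6] 26.105615629366874 25.663364933871193 [13. 17. 18. 16.]
from [ 486.4 -469.9  328. ] yaw 82.6 -> shift cm [ 8.9   3.76 31.61] turn -7.4 j [-0.88  0.3   1.25  0.    1.59 -0.76]
```

```bash
python3 -m pendant '[[[2,1,4],10,0.2],[[4,2,8],20,0.2],[[6,3,12],30,0.2],[[8,4,16],40,0.2],[[8.7,4,20],50,0.2],[[8.7,4,24],60,0.2],[[8.7,4,27],70,0.2],[[8.7,4,29],73.5,0.2],[[8.7,4,30.5],73.5,0.2],[[8.7,4,31.5],73.5,0.2],[[8.7,4,31.5],73.5,-0.3],[[8.7,4,31.5],73.5,-1]]' 5
python3 -m pendant '[[[0,0,0],0,-1],[[0,0,0],0,-1],[[0,0,0],0,-0.1],[[0,0,-1],0,-0.1],[[0,0,-3],-10,0],[[0,0,-3],-20,0],[[0,0,-3],-30,0],[[0,0,-3],-40,0],[[0,0,-3],-50,0],[[0,0,-3],-60,0],[[0,0,-3],-70,0],[[0,0,-3],-80,0]]'
python3 -m pendant '[[[0,0,0],-10,0],[[0,0,0.5],-10,0],[[0,0,2.5],-10,0],[[0,0,3],-10,0],[[0,0,3],-10,0],[[0,0,3],-10,-1],[[0,0,3],-10,-1],[[0,0,3],-10,-1],[[0,0,3],-10,-1]]' 25
python3 -m pendant '[[[0,0,-3],0,-1],[[0,0,-8],0,-1],[[0,0,-13],0,-1],[[0,0,-15],0,-1],[[0,0,-15],0,-1]]'
python3 -c "
from h import *
go(580.6,-73.5,165,82.5)"
```

```text
time: 22.68
tcp_pos: [537.2, -391.1, 14.5]
tcp_rot: [0.997, 0.078, 0.001, 0.001]
wrist_force: [-0.2, -0.5, 0.2]
grip_width: 39.7
gripper_force: 0.0
time: 24.18
tcp_pos: [536.8, -390.8, 44.2]
tcp_rot: [0.711, 0.703, 0.0, 0.0]
wrist_force: [-0.1, 1.0, -0.7]
grip_width: 43.5
gripper_force: 0.0
time: 25.3
tcp_pos: [537.0, -390.9, 14.1]
tcp_rot: [0.65, 0.76, -0.0, 0.0]
wrist_force: [-0.6, 0.5, 0.7]
grip_width: 27.5
gripper_force: 25.0
time: 25.92
tcp_pos: [537.3, -391.2, 165.0]
tcp_rot: [0.65, 0.76, -0.0, 0.001]
wrist_force: [0.2, 0.4, -1.2]
grip_width: 27.8
gripper_force: 25.0
from [ 537.3 -391.2  165. ] yaw 99.0 -> shift cm [30.71  9.24 -0.06] turn 16.5 j [-0.75  0.36  1.48  0.    1.3  -0.9 ]
```

```bash
python3 -m pendant '[[[4,1.2,-1],3,-1],[[9,2.7,-2],6,-1],[[14,4.2,-2],9,-1],[[19,5.7,-2],12,-1],[[24,7.2,-2],15,-1],[[28,8.4,-2],16.5,-1],[[30.7,9.2,-1],16.5,-1],[[30.7,9.2,0],16.5,-1],[[30.7,9.2,0],16.5,-1],[[30.7,9.2,0],16.5,-1]]'
python3 -c "
from h import *
go(580.6,-73.5,139.4,82.5)"
```

```text
time: 27.18
tcp_pos: [579.2, -74.1, 162.8]
tcp_rot: [0.752, 0.659, -0.0, -0.0]
wrist_force: [0.9, -0.3, 0.3]
grip_width: 27.6
gripper_force: 25.0
from [579.2 -74.1 162.8] yaw 82.4 -> shift cm [0.08 0.14 2.34] turn -0.1 j [-0.26  0.18  1.7  -0.    1.26 -0.13]
```

```bash
python3 -m pendant '[[[0.1,0.15,1],0,-1],[[0.1,0.15,1.8],0,-1],[[0.1,0.15,2.2],0,-1],[[0.1,0.15,2.35],0,-1],[[0.1,0.15,2.35],0,-1],[[0.1,0.15,2.35],0,-1]]'
python3 -m pendant '[[[0,0,0],0,-0.1],[[0,0,0],0,-0.1],[[0,0,0],0,-0.1],[[0,0,-2],0,-0.1],[[0,0,-6],0,-0.1],[[-5,-0.5,-11],0,0.2],[[-11,-1,-15],0,0.2],[[-17,-2,-19],0,0.2],[[-23,-3,-19],0,0.2],[[-29,-4,-19],0,0.2],[[-35,-4.1,-19],0,0.2],[[-40.5,-4.1,-19],0,0.2]]'
python3 -m pendant '[[[0,0,0],0,0.2],[[0,0,0],0,0.2]]'
python3 - <<'E'
from h import *
c=cam('wrist');im=get_image('wrist')
save('w9',np.hstack([cv2.resize(im[:160,240:400],None,fx=2.4,fy=2.4,interpolation=cv2.INTER_CUBIC),cv2.resize(get_image('top')[140:240,295:395],(384,384),interpolation=cv2.INTER_CUBIC)]))
print([proj(c,p).round(0) for p in [(456.7,-320.2,16),(442.7,-396.6,16)]]);go(456.7,-320.2,13,18)
E
```

```text
time: 27.92
tcp_pos: [581.5, -72.3, 140.3]
tcp_rot: [0.752, 0.659, 0.0, 0.0]
wrist_force: [-0.7, 0.1, 0.5]
grip_width: 27.9
gripper_force: 25.0
time: 29.42
tcp_pos: [488.5, -459.4, 332.5]
tcp_rot: [0.752, 0.659, 0.0, 0.001]
wrist_force: [1.2, 0.3, 0.5]
grip_width: 51.9
gripper_force: 0.0
time: 29.68
tcp_pos: [489.1, -457.2, 330.9]
tcp_rot: [0.752, 0.659, 0.0, 0.0]
wrist_force: [0.9, -0.6, -0.3]
grip_width: 52.2
gripper_force: 0.0
[array([279.,  65.]), array([278., 124.])]
from [ 489.8 -456.1  331.1] yaw 82.6 -> shift cm [13.06 -5.07 31.8 ] turn 64.6 j [-0.87  0.28  1.26  0.    1.59 -0.74]
```

View pics/w9.png

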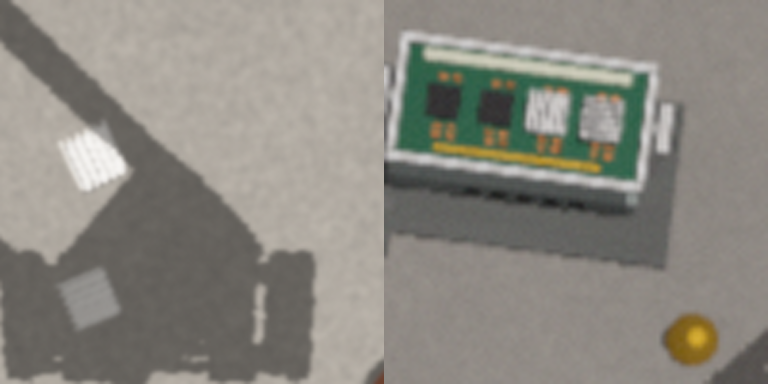

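Both placed sinks sit on chips 0 and 1. C at (279,66) and D at (278,124) haven't moved. Picking C next.

```bash
python3 -m pendant '[[[3,-1,4],10,0.2],[[6,-2,8],20,0.2],[[9,-3,12],30,0.2],[[12,-4,16],40,0.2],[[13.1,-5.1,20],50,0.2],[[13.1,-5.1,24],60,0.2],[[13.1,-5.1,27.5],64.6,0.2],[[13.1,-5.1,30.5],64.6,0.2],[[13.1,-5.1,31.8],64.6,0.2],[[13.1,-5.1,31.8],64.6,0.2],[[13.1,-5.1,31.8],64.6,-0.3],[[13.1,-5.1,31.8],64.6,-1]]' 5
python3 -m pendant '[[[0,0,0],0,-1],[[0,0,0],0,-1],[[0,0,0],0,-0.1],[[0,0,-1],0,-0.1],[[0,0,-3],-10,0],[[0,0,-3],-20,0],[[0,0,-3],-30,0],[[0,0,-3],-40,0],[[0,0,-3],-50,0],[[0,0,-3],-60,0],[[0,0,-3],-70,0],[[0,0,-3],-80,0]]'
python3 -m pendant '[[[0,0,0],-10,0],[[0,0,0.5],-10,0],[[0,0,2.5],-10,0],[[0,0,3],-10,0],[[0,0,3],-10,0],[[0,0,3],-10,-1],[[0,0,3],-10,-1],[[0,0,3],-10,-1],[[0,0,3],-10,-1]]' 25
python3 -m pendant '[[[0,0,-3],0,-1],[[0,0,-8],0,-1],[[0,0,-13],0,-1],[[0,0,-17],0,-1],[[0,0,-17],0,-1]]'
python3 -c "
from h import *
go(585.6,-36,165,82.5)"
```

```text
time: 31.28
tcp_pos: [456.7, -321.6, 13.5]
tcp_rot: [0.988, 0.155, 0.001, 0.001]
wrist_force: [-0.0, -0.0, -0.1]
grip_width: 39.5
gripper_force: 0.0
time: 32.78
tcp_pos: [455.9, -320.9, 42.5]
tcp_rot: [0.655, 0.756, -0.0, 0.0]
wrist_force: [-0.5, -0.6, 0.2]
grip_width: 43.4
gripper_force: 0.0
time: 33.9
tcp_pos: [456.1, -321.1, 12.5]
tcp_rot: [0.589, 0.808, -0.0, 0.001]
wrist_force: [1.1, 0.4, 2.1]
grip_width: 27.5
gripper_force: 25.0
time: 34.52
tcp_pos: [457.7, -322.6, 186.5]
tcp_rot: [0.589, 0.808, -0.0, 0.004]
wrist_force: [0.0, -0.3, -0.6]
grip_width: 28.4
gripper_force: 25.0
from [ 457.7 -322.6  186.5] yaw 107.9 -> shift cm [23.36 20.97  2.07] turn 25.4 j [-0.75  0.09  1.75  0.    1.29 -1.07]
```

```bash
python3 -m pendant '[[[4,3.6,0],4,-1],[[8,7.2,0],8,-1],[[12,10.8,0],12,-1],[[16,14.4,0],16,-1],[[20,18,0],20,-1],[[22.5,20.2,0],25.4,-1],[[23.4,21,0.7],25.4,-1],[[23.4,21,1.7],25.4,-1],[[23.4,21,1.7],25.4,-1],[[23.4,21,1.7],25.4,-1]]'
python3 -c "
from h import *
go(585.6,-36,138.2,82.5)"
```

```text
time: 35.78
tcp_pos: [583.3, -34.9, 164.7]
tcp_rot: [0.752, 0.659, -0.0, -0.0]
wrist_force: [-0.3, -0.3, 0.3]
grip_width: 28.0
gripper_force: 25.0
from [583.3 -34.9 164.7] yaw 82.4 -> shift cm [-0.08  0.24  2.65] turn -0.1 j [-0.19  0.18  1.7  -0.    1.26 -0.06]
```

```bash
python3 -m pendant '[[[-0.1,0.25,1],0,-1],[[-0.1,0.25,2],0,-1],[[-0.1,0.25,2.5],0,-1],[[-0.1,0.25,2.65],0,-1],[[-0.1,0.25,2.65],0,-1],[[-0.1,0.25,2.65],0,-1]]'
python3 -m pendant '[[[0,0,0],0,-0.1],[[0,0,0],0,-0.1],[[0,0,0],0,-0.1],[[0,0,-2],0,-0.1],[[0,0,-6],0,-0.1],[[-5,-0.5,-11],0,0.2],[[-11,-1,-15],0,0.2],[[-17,-2,-19],0,0.2],[[-23,-3,-19],0,0.2],[[-29,-4,-19],0,0.2],[[-35,-4.1,-19],0,0.2],[[-41,-4.1,-19],0,0.2]]'
python3 -m pendant '[[[-2,0,0],0,0.2],[[-2,0,0],0,0.2],[[-2,0,0],0,0.2]]'
python3 - <<'E'
from h import *
c=cam('wrist');im=get_image('wrist')
save('w10',np.hstack([cv2.resize(im[:160,240:400],None,fx=2.4,fy=2.4,interpolation=cv2.INTER_CUBIC),cv2.resize(get_image('top')[140:240,295:395],(384,384),interpolation=cv2.INTER_CUBIC)]))
print([proj(c,p).round(0) for p in [(456.7,-320.2,16),(442.7,-396.6,16)]]);go(442.7,-396.6,13,16)
E
```

```text
time: 36.52
tcp_pos: [586.3, -34.9, 138.7]
tcp_rot: [0.752, 0.659, 0.0, 0.0]
wrist_force: [-0.2, -0.8, -0.4]
grip_width: 27.8
gripper_force: 25.0
time: 38.02
tcp_pos: [493.5, -422.1, 331.0]
tcp_rot: [0.752, 0.659, 0.0, 0.001]
wrist_force: [0.7, -0.0, 0.5]
grip_width: 52.0
gripper_force: 0.0
time: 38.4
tcp_pos: [492.2, -438.3, 329.1]
tcp_rot: [0.751, 0.66, 0.0, 0.0]
wrist_force: [0.4, 0.1, 0.0]
grip_width: 51.8
gripper_force: 0.0
[array([279.,  80.]), array([278., 138.])]
from [ 492.4 -438.1  329.1] yaw 82.6 -> shift cm [ 3.47 -5.48 31.61] turn 66.6 j [-0.85  0.26  1.3   0.    1.58 -0.72]
```

View pics/w10.png

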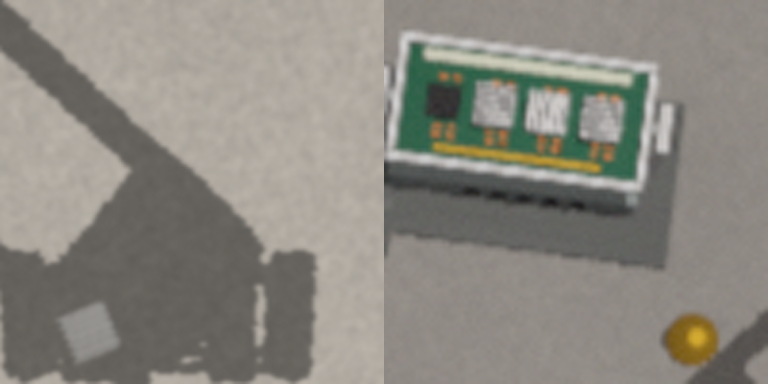

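Three sinks are placed. D is still where measured, at (277,138).

```bash
python3 -m pendant '[[[1,-1,4],10,0.2],[[2,-2,8],20,0.2],[[3,-3,12],30,0.2],[[3.5,-4,16],40,0.2],[[3.5,-5.5,20],50,0.2],[[3.5,-5.5,24],60,0.2],[[3.5,-5.5,27.5],66.6,0.2],[[3.5,-5.5,30.5],66.6,0.2],[[3.5,-5.5,31.6],66.6,0.2],[[3.5,-5.5,31.6],66.6,0.2],[[3.5,-5.5,31.6],66.6,-0.3],[[3.5,-5.5,31.6],66.6,-1]]' 5
python3 -m pendant '[[[0,0,0],0,-1],[[0,0,0],0,-1],[[0,0,0],0,-0.1],[[0,0,-1],0,-0.1],[[0,0,-3],-10,0],[[0,0,-3],-20,0],[[0,0,-3],-30,0],[[0,0,-3],-40,0],[[0,0,-3],-50,0],[[0,0,-3],-60,0],[[0,0,-3],-70,0],[[0,0,-3],-80,0]]'
python3 -m pendant '[[[0,0,0],-10,0],[[0,0,0.5],-10,0],[[0,0,2.5],-10,0],[[0,0,3],-10,0],[[0,0,3],-10,0],[[0,0,3],-10,-1],[[0,0,3],-10,-1],[[0,0,3],-10,-1],[[0,0,3],-10,-1]]' 25
python3 -m pendant '[[[0,0,-3],0,-1],[[0,0,-8],0,-1],[[0,0,-13],0,-1],[[0,0,-17],0,-1],[[0,0,-17],0,-1]]'
python3 -c "
from h import *
go(590.5,1.7,165,82.5)"
```

```text
time: 40.0
tcp_pos: [442.4, -398.9, 14.0]
tcp_rot: [0.99, 0.138, 0.001, 0.001]
wrist_force: [0.2, -0.3, -0.2]
grip_width: 39.6
gripper_force: 0.0
time: 41.5
tcp_pos: [441.6, -398.2, 43.0]
tcp_rot: [0.668, 0.744, -0.0, 0.0]
wrist_force: [-0.4, 0.1, 0.5]
grip_width: 43.5
gripper_force: 0.0
time: 42.62
tcp_pos: [441.9, -398.3, 13.0]
tcp_rot: [0.603, 0.798, -0.0, 0.001]
wrist_force: [-0.3, 0.3, 1.9]
grip_width: 27.6
gripper_force: 25.0
time: 43.25
tcp_pos: [443.3, -400.0, 187.2]
tcp_rot: [0.603, 0.798, -0.001, 0.004]
wrist_force: [-0.0, 0.5, -0.2]
grip_width: 27.4
gripper_force: 25.0
from [ 443.3 -400.   187.2] yaw 105.9 -> shift cm [34.63 25.14  2.05] turn 23.4 j [-0.87  0.18  1.65  0.    1.3  -1.14]
```

```bash
python3 -m pendant '[[[5,3.6,0],4,-1],[[10,7.2,0],8,-1],[[15,10.8,0],12,-1],[[19,13.8,0],16,-1],[[23,16.8,0],20,-1],[[27,19.6,0],23.4,-1],[[31,22.6,0],23.4,-1],[[34.6,25.1,0],23.4,-1],[[34.6,25.1,0.7],23.4,-1],[[34.6,25.1,1.7],23.4,-1],[[34.6,25.1,1.7],23.4,-1],[[34.6,25.1,1.7],23.4,-1]]'
python3 -c "
from h import *
go(590.5,1.7,138.7,82.5)"
```

```text
time: 44.75
tcp_pos: [588.0, 2.4, 165.2]
tcp_rot: [0.752, 0.659, -0.0, -0.0]
wrist_force: [-0.2, 1.0, -0.8]
grip_width: 27.3
gripper_force: 25.0
from [588.    2.4 165.2] yaw 82.4 -> shift cm [-0.03  0.26  2.65] turn -0.1 j [-0.13  0.19  1.69 -0.    1.26  0.  ]
```

```bash
python3 -m pendant '[[[0,0.25,1],0,-1],[[0,0.25,2],0,-1],[[0,0.25,2.5],0,-1],[[0,0.25,2.65],0,-1],[[0,0.25,2.65],0,-1],[[0,0.25,2.65],0,-1]]'
python3 -m pendant '[[[0,0,0],0,-0.1],[[0,0,0],0,-0.1],[[0,0,0],0,-0.1],[[0,0,-2],0,-0.1],[[0,0,-6],0,-0.1],[[-5,-0.5,-11],0,0.2],[[-10,0,-15],0,0.2],[[-15,0,-19],0,0.2],[[-17,0,-19],0,0.2],[[-17,0,-19],0,0.2],[[-17,0,-19],0,0.2]]'
python3 - <<'E'
from h import *
c=cam('wrist');im=get_image('wrist');save('w11',cv2.resize(im[:220,180:460],None,fx=2.7,fy=2.7,interpolation=cv2.INTER_CUBIC))
ex=np.array([.9914,-.1305,0]);ey=np.array([.1305,.9914,0])
print([((proj(c,np.array([583.1,-55,143])+ey*y)-[180,0])*2.7).round(0) for y in (-57,-19,19,57)])
E
```

```text
time: 45.5
tcp_pos: [591.0, 3.2, 139.1]
tcp_rot: [0.752, 0.659, 0.0, 0.0]
wrist_force: [-0.4, 0.4, -0.1]
grip_width: 27.6
gripper_force: 25.0
time: 46.88
tcp_pos: [568.4, -164.7, 329.2]
tcp_rot: [0.752, 0.659, 0.0, -0.0]
wrist_force: [0.2, 0.0, -0.8]
grip_width: 52.0
gripper_force: 0.0
[array([368., 347.]), array([368., 241.]), array([368., 129.]), array([368.,  11.])]
```

View pics/w11.png

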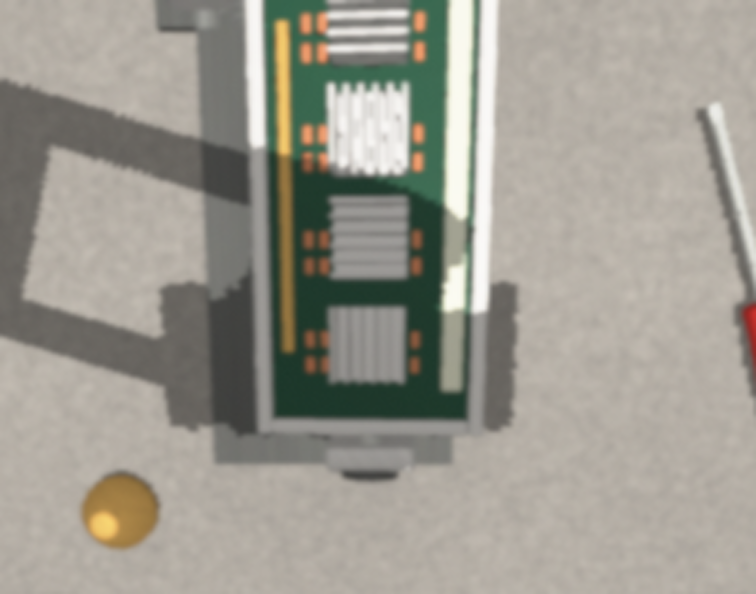

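All four sinks sit square on their chips: (367,345), (369,238), (368,130) and (368,20), each within about 2 mm of prediction. That was my 14th picture, so I'll work from numbers from here. Next are the wand, tray and label.

Run:
```python
from h import *
im=np.load('top0.npy');c=cam('top')
g=im.max(2).astype(int);m=np.zeros(g.shape,np.uint8);m[180:245,228:247]=g[180:245,228:247]<55
n,l,st,ce=cv2.connectedComponentsWithStats(m);i=1+np.argmax(st[1:,4])
l2=cv2.morphologyEx((l==i).astype(np.uint8),cv2.MORPH_CLOSE,np.ones((9,9)))
B=cv2.boxPoints(cv2.minAreaRect(np.argwhere(l2)[:,::-1].astype(np.float32)));P=np.array([onz(c,q,30)[:2] for q in B]);print('handle',P.round(1).tolist(),P.mean(0))
hsv=cv2.cvtColor(im,cv2.COLOR_RGB2HSV)
w=np.zeros(g.shape,np.uint8);w[165:220,130:195]=((hsv[...,1]>80)&(hsv[...,0]<25))[165:220,130:195]
ys,xs=np.nonzero(w);print('wood',xs.min(),xs.max(),ys.min(),ys.max(),xs.mean(),ys.mean(),onz(c,(xs.mean(),ys.mean()),20))
sc=np.load('scene0.npy');cs=cam('scene');print(proj(cs,(540,430,60)))
h2=cv2.cvtColor(sc,cv2.COLOR_RGB2HSV)
for y in range(186,240,3): print(y,''.join('W' if h2[y,x,2]>190 and h2[y,x,1]<60 else 'o' if h2[y,x,1]>80 else '#' if h2[y,x,2]<80 else '.' for x in range(445,500)))
for y in range(170,216,2): print(y,''.join('W' if hsv[y,x,2]>190 and hsv[y,x,1]<60 else 'o' if hsv[y,x,1]>80 else '#' if hsv[y,x,2]<80 else '.' for x in range(135,190)))
```

```text
handle [[405.5, 230.2], [528.1, 228.1], [527.0, 200.6], [404.4, 203.0]] [466.23926306 215.47288865]
wood 141 182 172 210 163.45595238095237 191.54761904761904 [536.39066125 433.75976187  20.        ]
[472.49464447 210.06377245]
186 .......................................................
189 .....................................oooooo............
192 ................................oooooooooo.............
195 ..........................oooooooooooooooo.............
198 .....................oooooooooooooo....................
201 ...................ooooooooooo.........................
204 ...................ooooo..........##...................
207 ..................ooo.......##.#..###..................
210 ..............oooooo....##..###...##...................
213 ........oooooooooooo....#...###........................
216 ....oooooooooooooooo....#...........oooo...............
219 ......oooooooooooooo..........ooooooooo................
222 ........oooooooooooo....ooooooooooooooooo..............
225 ............ooooooooooooooooooooooooooooooooo..........
228 ...............ooooooooooooo
[... 887 characters left out ...]
...ooooooooooooooooooooooooooo..........
194 ...............oooooooooooooooooooooooooooooooo........
196 ...........ooooooooooooooooooooooooooooooooooooo.......
198 .......oooooo....ooooooooooooooooooooooooooooooo.......
200 ......ooo......#..ooooooooooooooooooooooooooo..........
202 ...................ooooooooooooooooooooooo.............
204 .................#..oooooooooooooooooo.................
206 .....................ooooooooooooo.....................
208 ......................oooooooo.........................
210 ........................oo.............................
212 .......................................................
214 .......................................................
```

```bash
python3 -m pendant '[[[4,-1.5,0],5,0.2],[[9,-3,0],10,0.2],[[14,-4.5,0],15,0.2],[[19,-6,0],20,0.2],[[24.5,-7.5,0],25,0.2],[[30,-9,0],30,0.2],[[35.5,-10.5,0],36,0.2],[[41,-12,0],42,0.2],[[46,-13.5,0],48,0.2],[[51,-15,0],54.5,0.2],[[55.2,-15.7,0],54.5,0.2],[[55.2,-15.7,0],54.5,0.2]]'
python3 -m pendant '[[[0,0,0],0,0.2],[[0,0,0],0,0.2]]'
python3 - <<'E'
from h import *
c=cam('wrist');im=get_image('wrist');np.save('wl.npy',im);print(env.get_state()['tcp_pos'],proj(c,(537,431,60)),proj(c,(537,431,4)))
h=cv2.cvtColor(im,cv2.COLOR_RGB2HSV)
for y in range(60,222,4): print(y,''.join('W' if h[y,x,2]>222 and h[y,x,1]<60 else 'o' if h[y,x,1]>85 else '#' if h[y,x,2]<80 else '.' for x in range(240,400,2)))
E
```

```text
time: 48.42
tcp_pos: [482.6, 406.0, 327.6]
tcp_rot: [0.97, 0.245, -0.001, -0.0]
wrist_force: [-0.3, -0.1, -0.4]
grip_width: 51.9
gripper_force: 0.0
time: 48.68
tcp_pos: [485.1, 401.6, 328.9]
tcp_rot: [0.97, 0.241, -0.0, 0.0]
wrist_force: [-0.6, 0.1, 0.2]
grip_width: 52.2
gripper_force: 0.0
[485.24506767 401.52435966 329.08122127] [314.93084993 120.65246844] [315.0647376  119.97763549]
60 ................................................................................
64 ................................................................................
68 ................................................................................
72 ................................................................................
76 ................................................................................
80 ................................................................................
84 .......................o..ooooo.o..ooooooooooooo................................
88 ......................ooooooooooooooooooooooooooooo.............................
92 ......................ooooooooooooooo
[... 2062 characters left out ...]
...................#
192 ................................................................................
196 ................................................................................
200 ................................................................................
204 ................................................................................
208 ................................................................................
212 ................................................................................
216 ................................................................................
220 ................................................................................
```

The label shows clearly at rows 106–126, columns 280–345. I'll cast its corners onto their known heights (31.8 and 88.2 mm).

Run:
```python
from h import *
c=cam('wrist');im=np.load('wl.npy')
h=cv2.cvtColor(im,cv2.COLOR_RGB2HSV)
w=((h[...,1]>85)).astype(np.uint8);w[160:]=0;w[:80]=0;w[:,:270]=0;w[:,352:]=0
lab=np.zeros_like(w);lab[106:128,276:350]=1-w[106:128,276:350]
lab=cv2.morphologyEx(lab,cv2.MORPH_OPEN,np.ones((3,3)))
n,l,st,ce=cv2.connectedComponentsWithStats(lab);
ok=[(abs(ce[i][0]-313)+abs(ce[i][1]-117),i) for i in range(1,n) if st[i,4]>300];i=min(ok)[1];print(st[i],ce[i])
for y in range(104,130,2): 
    r=np.nonzero(l[y]==i)[0];print(y,(r.min(),r.max()) if len(r) else None,end=' ')
ys,xs=np.nonzero(l==i)
cols={x:(ys[xs==x].min(),ys[xs==x].max()) for x in range(288,340,5)};print(cols)
b=np.array([v[0]-.5 for v in cols.values()]);t=np.array([v[1]+.5 for v in cols.values()]);X=np.array(list(cols))
fb=np.polyfit(X,b,1);ft=np.polyfit(X,t,1);print(fb,ft)
for f,z in((fb,31.8),(ft,88.2)):
    p=onz(c,(290,np.polyval(f,290)),z);q=onz(c,(338,np.polyval(f,338)),z);d=q-p;print('yaw normal',np.degrees(np.arctan2(-d[0]*-1,-d[1]*1)) ,p.round(1),q.round(1))
```

```text
[ 279  108   65   20 1239] [311.36803874 117.72316384]
104 None 106 None 108 (np.int64(284), np.int64(339)) 110 (np.int64(283), np.int64(341)) 112 (np.int64(282), np.int64(341)) 114 (np.int64(282), np.int64(341)) 116 (np.int64(281), np.int64(342)) 118 (np.int64(281), np.int64(342)) 120 (np.int64(280), np.int64(342)) 122 (np.int64(280), np.int64(343)) 124 (np.int64(279), np.int64(343)) 126 (np.int64(279), np.int64(343)) 128 None {288: (np.int64(108), np.int64(127)), 293: (np.int64(108), np.int64(127)), 298: (np.int64(108), np.int64(127)), 303: (np.int64(108), np.int64(127)), 308: (np.int64(108), np.int64(127)), 313: (np.int64(108), np.int64(127)), 318: (np.int64(108), np.int64(127)), 323: (np.int64(108), np.int64(127)), 328: (np.int64(108), np.int64(127)), 333: (np.int64(108), np.int64(127)), 338: (np.int64(108), np.int64(127))}
[-2.37089082e-16  1.07500000e+02] [-6.74034997e-16  1.27500000e+02]
yaw normal 27.848303983075642 [536.4 468.2  31.8] [566.3 411.6  31.8]
yaw normal 27.847944844508277 [516.9 453.5  88.2] [543.5 403.2  88.2]
```

Label centre is about (539, 437, 60) and its normal has yaw 28°. The top-to-bottom offset of 24 mm agrees with the 21 mm expected from the lean. The wand heads -1° with its grasp point near (474, 215). I'll move over it.

```bash
python3 -m pendant '[[[-1,2,0],-10,0.05],[[-2,4,0],-20,0.05],[[-3,6,0],-30,0.05],[[-4,8,0],-40,0.05],[[-5,10,1],-50,0.05],[[-6,12,3],-60,0.05],[[-7,14,5],-70,0.05],[[-8,15,7],-80,0.05],[[-9,15.9,9],-90,0.05],[[-9.7,15.9,10],-100,0.05],[[-9.7,15.9,11],-110,0.05],[[-9.7,15.9,12],-120,0.05]]'
python3 -m pendant '[[[0,0,0],-10,0.05],[[0,0,0],-20,0.05],[[0,0,0],-31,0.05],[[0,0,0],-31,0.05],[[0,0,0],-31,0.05],[[0,0,0],-31,0.05]]'
python3 - <<'E'
from h import *
c=cam('wrist');im=get_image('wrist');np.save('wt.npy',im)
go(473.7,215.3,18,179)
for n,p in dict(back=(405,216.5,30),front=(527.5,214.4,30),tip=(563,213.8,22),tray_m=(480,170,14),tray_p=(480,260,14)).items():print(n,proj(c,p).round(0))
g=cv2.cvtColor(im,cv2.COLOR_RGB2GRAY)
for y in range(0,226,6): print(y,''.join('%x'%(g[y,x]//16) for x in range(190,450,4)))
E
```

```text
time: 50.22
tcp_pos: [474.2, 215.5, 209.1]
tcp_rot: [0.274, 0.962, 0.0, 0.0]
wrist_force: [-0.5, 0.3, 0.1]
grip_width: 45.9
gripper_force: 0.0
time: 50.98
tcp_pos: [474.1, 216.3, 209.1]
tcp_rot: [0.01, 1.0, 0.0, 0.0]
wrist_force: [0.2, 0.4, -0.1]
grip_width: 45.7
gripper_force: 0.0
from [474.1 216.4 209. ] yaw 178.9 -> shift cm [ 0.04 -0.11 19.1 ] turn -0.1 j [ 0.28 -0.01  1.82  0.    1.33 -1.27]
back [315. 112.]
front [315. 230.]
tip [316. 257.]
tray_m [274. 184.]
tray_p [356. 183.]
0 cccccbcbbcbbbcbbbcb666666666668546766666666766676667cbccbcccbcbb9
6 cbbbbbcbbbcbbbbbcbb666666666666566676666677766667667bbcbcbcccbbca
12 bbbcccbbbbbbbbbbbbb866666666666666666666667767667676abcccccbbcccb
18 bcbbccbbbbbbbbbbbbbb76666666666666666666677779666766acbbbbbccbbbb
24 bbbbbbbccbbccbcbbbbb6666666666666767666689bccc8766778bcccccbbbbbb
30 bbbbbcbbbbbbbbccbbbb96666666666666679cbbccbcccb777776acccbbbbbccb
36 bbcbbccbbbbcbbbbbbbbb76666666667abbbbbbcccccbcb767767abccbccccbcb
42 bbccbbcbbbbbbbbbbbbbb8666666bbbbbbcbbcbbbbccbbc7777777cccbbbbbbbb
48 bbbcbcbbbbbbbbbcbbbbba6666669bbbbbbbbbbbbbccccca776776bccc
[... 1329 characters left out ...]

168 cbccbbcbcbcbbbbbbb766655555551111113555555555677766776667766bbbbb
174 cccccbbbbbcbcccbbb766655555551111113555555555666667666667667bccbb
180 ccccbccbbbbbcbbccb666655555551111113555555555666666766666777bcccb
186 bcccbbbbcbbbccbbbb866665555551111113555555555666666677667666bcbbc
192 bbbbbbbbbbbbbbbbcb866665555552111113555555555666667666666667bbbcb
198 54455bbbbcbccbbbbc966665775551122213555555555666767aa9766668bbbbb
204 544447bbbccbcbbbcbbbbbb79a99932555135555556969bbcbbcccbbbbbbbcbbb
210 877447cbcbbcbbbbbbbbbbb99aaaa32765135579aaaa8abbbbcbbbccbcbcbbcbb
216 777438bbbbbbcbbbbbbbbbb98aaaa43aa6139aaaaaaa8abcbbbbbccbbbccbbccc
222 22222246bbbbcbbbbbbbbbba8aaaa4399915aaaaaaaa8abbbbbcbbbb744343344
```

The handle's back end is at row 113 (predicted 112), and the handle is centred in the tray near column 318, 2–3 mm to the +y tool side. I'll descend and grip.

```bash
python3 -m pendant '[[[0,0.15,5],0,0.05],[[0,0.15,10],0,0.05],[[0,0.15,14],0,0.05],[[0,0.15,17],0,0.05],[[0,0.15,18.5],0,0.05],[[0,0.15,19.1],0,0.05],[[0,0.15,19.1],0,0.05],[[0,0.15,19.1],0,-1],[[0,0.15,19.1],0,-1],[[0,0.15,19.1],0,-1],[[0,0.15,19.1],0,-1],[[0,0.15,19.1],0,-1]]' 40
python3 -c "
from h import *
print(env.get_state()['wrist_force']);go(473.7,215.3,18,179)"
```

```text
time: 52.52
tcp_pos: [474.7, 218.1, 18.7]
tcp_rot: [0.009, 1.0, 0.0, 0.001]
wrist_force: [-1.0, 0.1, 5.4]
grip_width: 27.3
gripper_force: 40.0
[-1.0213871   0.05942726  5.36379054]
from [474.7 218.1  18.7] yaw 179.0 -> shift cm [ 0.09 -0.29  0.07] turn -0.0 j [ 0.28  0.24  1.94 -0.    0.96 -1.27]
```

```bash
python3 -m pendant '[[[0,0,-1],0,-1],[[0,0,-3],0,-1],[[0,0,-6],0,-1],[[0,0,-10],0,-1],[[0,0,-14],0,-1],[[0,0,-18],0,-1],[[0,0,-20],0,-1],[[0,0,-20],0,-1]]' 40
python3 -m pendant '[[[-1.5,2.4,0],10,-1],[[-3,4.8,0],20,-1],[[-4.5,7.2,0],30,-1],[[-6,9.6,0],40,-1],[[-7.5,12,0],50,-1],[[-9,14.4,0],60,-1],[[-10.5,16.8,0],70,-1],[[-12,19.2,0],80,-1],[[-13.5,21.6,0],90,-1],[[-15,24,0],100,-1],[[-17,26.4,0],110,-1],[[-19.2,29.3,0],120,-1]]'
python3 -m pendant '[[[0,0,0],10,-1],[[0,0,0],20,-1],[[0,0,0],31,-1],[[0,0,0],31,-1],[[0,0,0],31,-1],[[0,0,0],31,-1]]'
python3 - <<'E'
from h import *
go(672,507.4,61.7,28)
c=cam('wrist');im=get_image('wrist');np.save('wv.npy',im);print(proj(c,(539,437,60)))
E
```

```text
time: 53.52
tcp_pos: [475.0, 218.3, 220.0]
tcp_rot: [0.009, 1.0, 0.001, 0.002]
wrist_force: [0.2, -0.7, -1.3]
grip_width: 27.7
gripper_force: 40.0
time: 55.02
tcp_pos: [671.1, 507.6, 215.1]
tcp_rot: [0.872, 0.49, -0.002, 0.0]
wrist_force: [0.3, 0.0, -1.1]
grip_width: 27.6
gripper_force: 40.0
time: 55.78
tcp_pos: [671.1, 507.4, 217.4]
tcp_rot: [0.97, 0.243, -0.0, 0.0]
wrist_force: [-0.6, 0.1, -1.3]
grip_width: 27.6
gripper_force: 40.0
from [671.1 507.4 217.4] yaw 28.1 -> shift cm [ 0.09  0.04 15.57] turn 0.1 j [0.55 0.78 0.79 0.   1.57 1.63]
[316.44326577 319.69793726]
```

```bash
python3 -m pendant '[[[0,0,4],0,-1],[[0.1,0,8],0,-1],[[0.1,0,12],0,-1],[[0.1,0,14.5],0,-1],[[0.1,0,15.6],0,-1],[[0.1,0,15.6],0,-1],[[0.1,0,15.6],0,-1],[[0.1,0,15.6],0,-1]]'
python3 - <<'E'
from h import *
go(672,507.4,61.7,28)
n=np.array([.883,.469,0]);L=np.array([539.3,436.9,0])
for nm in ('top','scene'):
    c=cam(nm);im=get_image(nm);np.save(nm+'S.npy',im)
    print(nm,{k:proj(c,L+n*d+[0,0,z]).round(1).tolist() for k,d,z in (('tip_top',60,65),('tip_bot',60,47),('neck',95,73),('handle_bot_neck',95,47),('tail',220,73),('label',0,60))})
    g=im.max(2)
    P=[proj(c,L+n*d+[0,0,60]) for d in (0,230)];x0,x1=sorted(int(p[0]) for p in P);y0,y1=sorted(int(p[1]) for p in P)
    for y in range(y0-14,y1+16,2): print(y,x0-20,''.join('%x'%(g[y,x]//16) for x in range(x0-20,x1+24)))
E
```

```text
time: 56.82
tcp_pos: [673.2, 508.7, 64.5]
tcp_rot: [0.97, 0.242, 0.002, -0.001]
wrist_force: [0.0, 0.9, -0.4]
grip_width: 27.5
gripper_force: 40.0
from [673.2 508.7  64.5] yaw 28.0 -> shift cm [-0.17  0.05  0.28] turn -0.0 j [ 0.55  0.88  0.92 -0.    1.34  1.64]
top {'tip_top': [148.2, 170.0], 'tip_bot': [150.4, 171.1], 'neck': [141.9, 158.8], 'handle_bot_neck': [145.1, 160.6], 'tail': [123.0, 121.1], 'label': [157.9, 188.6]}
105 103 333333322368888888888888888888888888888887778888888888888888888888888888888888
107 103 533333333346888888888888888888888888876543335788888888888888888888888888988888
109 103 653333333334688888888888888888888886433344433468888889988888888888888888888888
111 103 765333333333468888888888888888888864333333334446888888888888888888888888888888
113 103 776533333333336788888888888888888864333333333334688888888888888888888888888888
115 103 567653333333333567888888888776665333333333333333368888888888888888888888888889
117 103 456765333333333344478887754333332222333333333333346888888888888888888888888888
119 103 65567654333333333433544222222222446787533333333333468
[... 9052 characters left out ...]
7777777776554444444444444445666667776544444444444444457777777777777777777777777777777
281 454 655444433334446777777777777777777777777775444444444444567777777777776545544444456677777777777777777777777777777777
283 454 777766555667777777777777777777777777777777654444444445677777777777777777765555677777777777777777777777777777777777
285 454 777777777777777777777777777777777777777777776544444567777777777777777777777777777777777777777777777777777777777777
287 454 777777777777777777777777777777777777777777777765567777777777777777777777777777777777777777777777777777777777777777
289 454 777777777777777777777777777777777777777777777777777777777777777777777777777777777777777777777777777777777777777777
```

```bash
python3 -m pendant '[[[0,0,0],0,-1],[[0,0,0],0,-1],[[0,0,0],0,-1],[[0,0,0],0,-1]]'
python3 - <<'E'
from h import *
go(672,507.4,61.7,28)
n=np.array([.883,.469,0]);t=np.array([-.469,.883,0]);L=np.array([539.3,436.9,0]);c=cam('top')
# handle sides in the top view: predicted line of handle axis at top face, and nose
for d in (60,70,80,90,100,110,120): print(d,proj(c,L+n*d+[0,0,73]).round(1),proj(c,L+n*d+[0,0,65]).round(1))
im=np.load('topS.npy')
save('chk',cv2.resize(im[105:215,100:200],None,fx=5,fy=5,interpolation=cv2.INTER_CUBIC))
E
```

```text
time: 57.42
tcp_pos: [672.1, 508.0, 61.8]
tcp_rot: [0.97, 0.242, -0.0, 0.0]
wrist_force: [0.4, 0.4, -2.2]
grip_width: 27.6
gripper_force: 40.0
from [672.1 508.   61.8] yaw 28.0 -> shift cm [-0.03  0.05  0.01] turn -0.0 j [ 0.55  0.88  0.92 -0.    1.34  1.64]
60 [147.2 169.5] [148.2 170. ]
70 [145.7 166.4] [146.7 166.9]
80 [144.2 163.4] [145.2 163.9]
90 [142.6 160.3] [143.6 160.9]
100 [141.1 157.3] [142.1 157.9]
110 [139.6 154.2] [140.6 154.8]
120 [138.1 151.2] [139.1 151.8]
```

It has settled within 1 mm. In the top view the handle front (row 157) and nose end (row 169) match prediction (158.8 and 170). Now the hold.

```bash
for i in 1 2; do python3 -m pendant '[[[0,0,0],0,-1],[[0,0,0],0,-1],[[0,0,0],0,-1],[[0,0,0],0,-1],[[0,0,0],0,-1],[[0,0,0],0,-1],[[0,0,0],0,-1],[[0,0,0],0,-1],[[0,0,0],0,-1],[[0,0,0],0,-1],[[0,0,0],0,-1],[[0,0,0],0,-1]]'; done
python3 - <<'E'
from h import *
go(672,507.4,61.7,28)
a=np.load('topS.npy').astype(int);b=get_image('top').astype(int);d=abs(a-b).max(2)[100:220,100:200];print((d>25).sum(),d.max())
E
```

```text
time: 58.92
tcp_pos: [672.2, 508.0, 62.0]
tcp_rot: [0.97, 0.242, 0.0, -0.0]
wrist_force: [0.6, -0.1, -1.4]
grip_width: 27.8
gripper_force: 40.0
time: 60.42
tcp_pos: [672.1, 508.0, 62.0]
tcp_rot: [0.97, 0.242, 0.0, -0.0]
wrist_force: [1.1, -0.1, -2.0]
grip_width: 27.4
gripper_force: 40.0
from [672.1 508.   62. ] yaw 28.0 -> shift cm [-0.04  0.05  0.03] turn -0.0 j [ 0.55  0.88  0.92 -0.    1.34  1.64]
93 51
```

```bash
python3 -m pendant '[[[0,0,-2],0,-1],[[0,0,-6],0,-1],[[0,0,-11],0,-1],[[0,0,-15.6],0,-1],[[0,0,-15.6],0,-1]]'
python3 -m pendant '[[[-2.6,1.4,0],-10,-1],[[-5.2,2.7,0],-20,-1],[[-7.8,4.1,0],-30,-1],[[-10.4,5.4,0],-40,-1],[[-13,6.8,0],-50,-1],[[-15.6,8.1,0],-60,-1],[[-18.2,9.5,0],-70,-1],[[-20.8,10.9,0],-80,-1],[[-23.4,12.2,0],-90,-1],[[-26,13.6,0],-100,-1],[[-28.6,15,0],-110,-1],[[-31,16.3,0],-120,-1]]'
python3 -m pendant '[[[0,0,0],-10,-1],[[0,0,0],-20,-1],[[0,0,0],-31,-1],[[0,0,0],-31,-1],[[0,0,0],-31,-1],[[0,0,0],-31,-1]]'
python3 -c "
from h import *
go(474.7,218,18.9,179)"
```

```text
time: 61.1
tcp_pos: [674.9, 509.8, 228.4]
tcp_rot: [0.97, 0.242, 0.007, -0.002]
wrist_force: [1.2, 0.8, 0.2]
grip_width: 27.7
gripper_force: 40.0
time: 62.6
tcp_pos: [473.9, 217.7, 217.9]
tcp_rot: [0.273, 0.962, -0.0, -0.0]
wrist_force: [0.1, -0.3, -0.3]
grip_width: 27.8
gripper_force: 40.0
time: 63.35
tcp_pos: [474.8, 218.6, 217.9]
tcp_rot: [0.01, 1.0, -0.0, -0.0]
wrist_force: [0.2, 0.3, -1.0]
grip_width: 27.6
gripper_force: 40.0
from [474.8 218.6 217.9] yaw 178.9 -> shift cm [ 0.   -0.06 19.9 ] turn -0.1 j [ 0.28 -0.02  1.81  0.    1.35 -1.27]
```

```bash
python3 -m pendant '[[[0,-0.05,5],0,-1],[[0,-0.05,10],0,-1],[[0,-0.05,14.5],0,-1],[[0,-0.05,17.5],0,-1],[[0,-0.05,19],0,-1],[[0,-0.05,19.6],0,-1],[[0,-0.05,19.85],0,-1],[[0,-0.05,19.85],0,-1],[[0,-0.05,19.85],0,-1]]'
python3 -m pendant '[[[0,0,0],0,-0.3],[[0,0,0],0,0],[[0,0,0],0,0],[[0,0,0],0,0],[[0,0,-3],0,0],[[0,0,-8],0,0],[[0,0,-13],0,0],[[0,0,-19],0,0],[[4,-4,-19],0,0],[[9,-9,-19],0,0],[[13,-13,-19],0,0],[[13,-13,-19],0,0]]'
python3 -m pendant '[[[4,-4,0],0,0],[[8,-8,0],0,0],[[8,-8,0],0,0]]'
python3 - <<'E'
from h import *
im=get_image('top');a=np.load('top0.npy')
print(env.get_state()['tcp_pos'])
c=cam('top');g=im.max(2).astype(int)
for nm,i in(('now',im),('start',a)):
    g=i.max(2);m=np.zeros(g.shape,np.uint8);m[180:245,228:247]=g[180:245,228:247]<55
    n,l,st,ce=cv2.connectedComponentsWithStats(m);k=1+np.argmax(st[1:,4]);print(nm,st[k],ce[k])
d=(abs(im.astype(int)-a.astype(int)).max(2)>60).astype(np.uint8)
n,l,st,ce=cv2.connectedComponentsWithStats(d)
print([(ce[k].round(0).tolist(),int(st[k,4])) for k in range(1,n) if st[k,4]>15])
np.save('topE.npy',im)
g=im.max(2)
for y in range(176,252,3): print(y,''.join('%x'%(g[y,x]//16) for x in range(214,262)),' ',''.join('%x'%(a.max(2)[y,x]//16) for x in range(214,262)))
E
```

```text
time: 64.47
tcp_pos: [475.6, 218.3, 20.4]
tcp_rot: [0.009, 1.0, 0.0, 0.001]
wrist_force: [-0.3, -0.2, -0.9]
grip_width: 27.6
gripper_force: 40.0
time: 65.97
tcp_pos: [340.3, 88.8, 209.2]
tcp_rot: [0.01, 1.0, -0.0, 0.001]
wrist_force: [0.4, 0.2, 0.1]
grip_width: 43.3
gripper_force: 0.0
time: 66.35
tcp_pos: [261.1, 9.8, 210.5]
tcp_rot: [0.012, 1.0, -0.001, 0.003]
wrist_force: [0.4, 0.9, 0.6]
grip_width: 43.3
gripper_force: 0.0
[261.93778329  10.81690881 210.48127831]
now [232 193  11  43 344] [236.84883721 217.12209302]
start [232 194  11  43 345] [237.08985507 217.10724638]
[([335.0, 166.0], 522), ([309.0, 165.0], 132), ([330.0, 179.0], 301), ([325.0, 184.0], 169), ([280.0, 190.0], 26), ([290.0, 194.0], 30), ([284.0, 197.0], 20), ([270.0, 337.0], 5345), ([305.0, 313.0], 332), ([474.0, 366.0], 13742), ([511.0, 333.0], 71), ([614.0, 322.0], 19), ([281.0, 332.0], 405), ([306.0, 335.0], 217), ([621.0, 333.0], 17), ([617.0, 340.0], 26), ([302.0, 350.0], 126), ([293.0, 373.0], 55), ([332.0, 377.0], 24), ([323.0, 378.0], 20), ([299.0, 380.0], 20), ([308.0, 397.0], 19)]
176 887877677776666666
[... 1981 characters left out ...]
3221367777777777578888888   888888567777777774222222222267777777777578888888
236 888887567777777776655555555677777777776578888888   888887567777777777643333334577777777776578888888
239 888887567777777777777777777777777777776567888888   888887567777777777777777777777777777776567888888
242 888887667777777777777777777777777777776678887888   888887667777777777777777777777777777777678888888
245 888887667777777777777777777777777777776667888888   888887667777777777777777777777777777776767888888
248 888887767666666666777677777666677666665667887778   888887767766766677777677777677777666666657888888
251 888888777777888888887888888888888778878778788888   888888877777888888888888888888888888878888888888
```

Wand is back flat in its tray: its centroid is (236.8,217.1), against (237.1,217.1) at the start. Nothing changed near the cup, jar or nozzle. One last numeric check of the sinks and knob before handing in.

```bash
python3 - <<'E'
from h import *
im=get_image('top');c=cam('top');g=cv2.cvtColor(im,cv2.COLOR_RGB2GRAY)
ey=np.array([.1305,.9914,0])
for y in (-57,-19,19,57):
    p=proj(c,np.array([583.1,-55,143])+ey*y).round().astype(int);w=im[p[1]-9:p[1]+10,p[0]-9:p[0]+10].astype(int)
    m=(w.min(2)>95);yy,xx=np.nonzero(m);print(p,m.sum(),(xx.mean()-9).round(1),(yy.mean()-9).round(1))
E
python3 -c "
from h import *
print(env.hand_in())"
```

```text
[352 170] 147 -0.6 -0.5
[338 168] 176 0.6 -0.4
[324 167] 161 0.6 -0.6
[310 165] 157 0.8 -0.2
the job is handed in; nothing more can be done
None
```

The job is handed in at about 66 s on the robot's clock: the board is level and locked, all four heat sinks are square on the four chips, the label was scanned for 3 s, and the wand is flat in its tray, though I can't see how it was judged.

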